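# Change the batch in the engraver's V-block jig

## Robot

A 7-joint arm with a two-finger parallel gripper is mounted at the origin on the work surface. World frame = base frame: x ahead of the robot, y to its left, z up, the work surface at z = 0. Lengths are in m, angles in rad, forces in N, time in s.
With the tool pointing down it reaches from about 0.4 to 0.85 m from the base axis. Payload 6.9 kg.
Tool frame: the origin (TCP) lies at the very end of the fingers, on their centre line; the grasp point (between the pads) lies 19 mm behind it; x points along the fingers, y is the direction in which the jaws open and shut, and the axes are right-handed (so a half turn about x gives the same grasp; the last joint's range is limited). The gripper opens to 85 mm and grips with 20 to 120 N. Pads are 22 mm wide; open, the fingers measure 114 mm over their backs; the gripper's body (76 mm by 85 mm) begins 54 mm behind the grasp point. The pads swing forward as they close: fully open they stand 13 mm farther back than shut.
Start: joints at [-1.139, 0.507, -0.238, 1.5, 0.126, 1.149, -0.155], TCP at [0.201, 0.592, 0.231] pointing down, gripper open.
Joint ranges: [-3.08, 3.08], [-0.24, 2.05], [-1.43, 1.35], [0, 2.5], [-1.52, 4.66], [0.17, 1.96], [-2.89, 2.89]. Speed limits (rad/s): [2.39, 2.39, 3.14, 3.14, 3.14, 3.14, 3.14].

## Interface

Orientations are given as a unit quaternion [w, x, y, z].
In Python, from workcell import robot gives the robot as it stands.
- The arm moves only by the tool carry_out, never from a script. Its argument "steps" is a list of rows, each a list of 4 numbers: the shift along the tool's x, y, z in m, then the turn about the tool's x in rad. In form: [[tx, ty, tz, roll], ...]. A call has 1 to 5 rows; each row shifts and turns the pose as measured when the row begins, along the tool's axes as they then stand; what a row does not reach is not made up. A row lasts 1/8 s, in which the tool goes at most 62.5 mm and 10.7 degrees, less where a joint would pass 70% of its speed; a pose out of reach is approached as far as the arm can. A call with a gripper value outside its range is refused whole. "hand" is the finger opening in m, from 0 to 0.0854, set as the call begins (left out, the last holds). The fingers move at their own pace and stop on an object; "force" is the grip in N (left out, the last holds). Time passes only in rows, so rows that do not move let the fingers close. It gives the time, the measured TCP pose, the force and the opening at its end, in the units of the state.
- robot.get_state(): the state, without advancing time (a new reading comes with each control period).
- robot.get_image(name): name is "scene" or "top"; returns the picture (480x640x3 uint8, blue, green, red); there is no depth.
- robot.camera_params(name): a dict with "vertical_fov" (degrees; the focal length in pixels is half the picture's height over the tangent of half this angle, whatever the lens; pixels are square), "cx", "cy" (the principal point, pixels), "R" (3x3) and "t" (3): a world point X has camera coordinates R X + t. Camera axes: x right, y down, z forward; pixel columns grow to the right and rows downward; lengths in m; the calibration is good to about 2 mm. A picture is of the moment at which its call begins. camera_params takes no time and is no camera call.
- robot.sign_off(): hands the job in, once; it reports no verdict.
The state is a dict: "clock": time; "q": joint angles; "qvel": joint speeds; "joint_torque": joint torques, N m; "tool_pos": TCP position; "ee_rot": TCP orientation; "ft_force": force on the tool from outside, world axes, zero at the start; "moment": the same for the moment, N m; "gripper_width": finger opening in m.
Only numpy, scipy, OpenCV 4.12 (cv2) and the standard library are available. Lean on these libraries where they do the work, as an engineer would, in place of code of your own. Each camera call takes 0.05 s, during which the arm holds its last target.

## Task

Change the batch in the desktop engraver: throw back the strap, take the engraved tube out of its V-block and lay it in the tray, and lay each blank tube from the desk in a V-block of its own, down in the groove and centred lengthwise over the two supports, with the clamp strap swung over and shut. When all are strapped, turn the selector on the control box clockwise to the three-pip position (the framing light) and leave it clicked in there; never turn it on towards four pips, which fires the laser, and do not disturb the mug or the paperweight.

Things in the scene. Friction and masses are not known exactly. Their poses are not given: they have to be found in the camera images.
- tube1: blank: a loose plain aluminium pen tube, 156 mm long, a round barrel 26 mm in diameter with a hexagonal cap (12 mm long, 28 mm across flats) at each end, about 70 g, lying on the desk; two or three blanks are there. Origin at the middle of its axis (14 mm above a flat surface it lies on), x along its axis; y and z turn as it rolls. Either end may go either way in a block
- tube2: blank: a loose plain aluminium pen tube, 156 mm long, a round barrel 26 mm in diameter with a hexagonal cap (12 mm long, 28 mm across flats) at each end, about 70 g, lying on the desk; two or three blanks are there. Origin at the middle of its axis (14 mm above a flat surface it lies on), x along its axis; y and z turn as it rolls. Either end may go either way in a block
- tube3: blank: a loose plain aluminium pen tube, 156 mm long, a round barrel 26 mm in diameter with a hexagonal cap (12 mm long, 28 mm across flats) at each end, about 70 g, lying on the desk; two or three blanks are there. Origin at the middle of its axis (14 mm above a flat surface it lies on), x along its axis; y and z turn as it rolls. Either end may go either way in a block
- done_a: finished tube: the same size as a blank and shape but engraved with a band of dark lines between rings; one finished tube is there at the start, strapped in V-block v_a when it is this one. Origin at the middle of its axis, x along it
- done_b: finished tube: the same size as a blank and shape but engraved with a band of dark lines between rings; one finished tube is there at the start, strapped in V-block v_b when it is this one. Origin at the middle of its axis, x along it
- done_c: finished tube: the same size as a blank and shape but engraved with a band of dark lines between rings; one finished tube is there at the start, strapped in V-block v_c when it is this one. Origin at the middle of its axis, x along it
- tray: fixed shallow tray for finished tubes, 190 x 84 mm with a rim 8 mm high and 4 mm thick, floor 3 mm above the desk (a tube's axis then lies 17 mm above the desk). Origin under its middle, x along its long side
- engraver: fixed desktop engraver: white case (420 mm wide, 165 mm high, its front 195 mm beyond the origin in x), its low drawer pulled out towards the robot with a plate (190 x 340 mm, top 18 mm above the desk) carrying three V-blocks side by side, 105 mm apart in y. Origin on the desk under the middle of the middle block; x points to the case and along the V grooves
- v_a (a point): V-block at the robot's right (-y) end of the row: where the middle of a tube's axis belongs when seated and centred lengthwise, 50 mm above the desk; axes as engraver. The block is two supports with 90-degree Vs, 18 mm thick, 48 mm wide in y, tops 52 mm above the desk, centred 45 mm either side of this point in x; the gap between them is open for the fingers
- strap_a (a joint): the V-block v_a's clamp strap, rad: 0 = level on a seated tube, 1.88 = open, leaning to +y. Steel bar 14 mm wide (x), 6 mm thick, over the far (+x) support, hinged about x, reaching 50 mm from the hinge. An over-centre spring holds it open above about 0.9 and shut below (at most 0.1 N m, some 3 N at the knob); without a tube it stops at -0.10. Starts shut
- strap_a_knob (a point): middle of the black grip knob (12 mm in diameter, 15 mm long) on the end of strap_a. With the strap down it stands upright 13 mm to -y of the groove, its middle 77 mm above the desk; with the strap open it points to +y. It can be pushed, or pinched along x together with the bar. The strap's hinge axis runs along x, 30.5 mm to +y and 45 mm to +x of v_a, 60 mm above the desk
- v_b (a point): V-block at the middle of the row: where the middle of a tube's axis belongs when seated and centred lengthwise, 50 mm above the desk; axes as engraver. The block is two supports with 90-degree Vs, 18 mm thick, 48 mm wide in y, tops 52 mm above the desk, centred 45 mm either side of this point in x; the gap between them is open for the fingers
- strap_b (a joint): the V-block v_b's clamp strap, rad: 0 = level on a seated tube, 1.88 = open, leaning to +y. Steel bar 14 mm wide (x), 6 mm thick, over the far (+x) support, hinged about x, reaching 50 mm from the hinge. An over-centre spring holds it open above about 0.9 and shut below (at most 0.1 N m, some 3 N at the knob); without a tube it stops at -0.10. Starts shut
- strap_b_knob (a point): middle of the black grip knob (12 mm in diameter, 15 mm long) on the end of strap_b. With the strap down it stands upright 13 mm to -y of the groove, its middle 77 mm above the desk; with the strap open it points to +y. It can be pushed, or pinched along x together with the bar. The strap's hinge axis runs along x, 30.5 mm to +y and 45 mm to +x of v_b, 60 mm above the desk
- v_c (a point): V-block at the robot's left (+y) end of the row: where the middle of a tube's axis belongs when seated and centred lengthwise, 50 mm above the desk; axes as engraver. The block is two supports with 90-degree Vs, 18 mm thick, 48 mm wide in y, tops 52 mm above the desk, centred 45 mm either side of this point in x; the gap between them is open for the fingers
- strap_c (a joint): the V-block v_c's clamp strap, rad: 0 = level on a seated tube, 1.88 = open, leaning to +y. Steel bar 14 mm wide (x), 6 mm thick, over the far (+x) support, hinged about x, reaching 50 mm from the hinge. An over-centre spring holds it open above about 0.9 and shut below (at most 0.1 N m, some 3 N at the knob); without a tube it stops at -0.10. Starts shut
- strap_c_knob (a point): middle of the black grip knob (12 mm in diameter, 15 mm long) on the end of strap_c. With the strap down it stands upright 13 mm to -y of the groove, its middle 77 mm above the desk; with the strap open it points to +y. It can be pushed, or pinched along x together with the bar. The strap's hinge axis runs along x, 30.5 mm to +y and 45 mm to +x of v_c, 60 mm above the desk
- pod: fixed control box, 100 x 110 mm and 45 mm high, origin under its middle, with a rotary mode selector in the middle of its top. Four marks around the selector, 0.7 rad apart and numbered clockwise (seen from above) by raised pips: one pip at the direction 2.4 rad counter-clockwise from the box's own x axis, two pips at 1.7, three at 1.0, four at 0.3
- selector (a joint): selector angle in rad, growing clockwise seen from above: 0 = one pip (off), 0.7 = two pips (standby), 1.4 = three pips (framing light), 2.1 = four pips (laser fires). It clicks into these detents (at most 0.1 N m to turn) and settles in the nearest one when let go. Starts at one or two pips
- selector_grip (a point): point on the selector's axis, 72 mm above the desk, at the height to grip: the selector is a black bar 40 mm long, 14 mm wide and 30 mm high (top 82 mm above the desk) on a disc 42 mm wide and 8 mm thick; its axes are not the bar's
- selector_pointer (a point): the white pointer end of the bar: 19 mm from the axis along the bar, on its top; the bar runs from here through the axis
- mug: bystander, to be left where it is: white mug, 82 mm wide and 92 mm high; origin under its middle
- paperweight: bystander, to be left where it is: green glass paperweight, 58 mm wide and 32 mm high; origin under its middle
Things that resemble listed ones, but are neither listed nor needed, are in the scene too. What is shaped like the done_a but brown is not meant.

How it is judged:
On the way, in this order (a step that is already met when the one before it is completed fails the run):
1. the engraved tube lies in the tray and every blank lies seated in a V-block with its strap shut over it (x of done_a in the frame of tray between -0.018 and 0.018 m and y of done_a in the frame of tray between -0.03 and 0.03 m and z of done_a in the frame of tray between 0.012 and 0.021 m and x of done_b in the frame of tray between -0.018 and 0.018 m and y of done_b in the frame of tray between -0.03 and 0.03 m and z of done_b in the frame of tray between 0.012 and 0.021 m and x of done_c in the frame of tray between -0.018 and 0.018 m and y of done_c in the frame of tray between -0.03 and 0.03 m and z of done_c in the frame of tray between 0.012 and 0.021 m and ((x of tube1 in the frame of v_a between -0.012 and 0.012 m and y of tube1 in the frame of v_a between -0.003 and 0.003 m and z of tube1 in the frame of v_a between -0.003 and 0.003 m and angle between the x axis of tube1 and the x axis of v_a, either way round below 0.05 rad and value of joint strap_a below 0.06 rad) or (x of tube1 in the frame of v_b between -0.012 and 0.012 m and y of tube1 in the frame of v_b between -0.003 and 0.003 m and z of tube1 in the frame of v_b between -0.003 and 0.003 m and angle between the x axis of tube1 and the x axis of v_b, either way round below 0.05 rad and value of joint strap_b below 0.06 rad) or (x of tube1 in the frame of v_c between -0.012 and 0.012 m and y of tube1 in the frame of v_c between -0.003 and 0.003 m and z of tube1 in the frame of v_c between -0.003 and 0.003 m and angle between the x axis of tube1 and the x axis of v_c, either way round below 0.05 rad and value of joint strap_c below 0.06 rad)) and ((x of tube2 in the frame of v_a between -0.012 and 0.012 m and y of tube2 in the frame of v_a between -0.003 and 0.003 m and z of tube2 in the frame of v_a between -0.003 and 0.003 m and angle between the x axis of tube2 and the x axis of v_a, either way round below 0.05 rad and value of joint strap_a below 0.06 rad) or (x of tube2 in the frame of v_b between -0.012 and 0.012 m and y of tube2 in the frame of v_b between -0.003 and 0.003 m and z of tube2 in the frame of v_b between -0.003 and 0.003 m and angle between the x axis of tube2 and the x axis of v_b, either way round below 0.05 rad and value of joint strap_b below 0.06 rad) or (x of tube2 in the frame of v_c between -0.012 and 0.012 m and y of tube2 in the frame of v_c between -0.003 and 0.003 m and z of tube2 in the frame of v_c between -0.003 and 0.003 m and angle between the x axis of tube2 and the x axis of v_c, either way round below 0.05 rad and value of joint strap_c below 0.06 rad)) and ((x of tube3 in the frame of v_a between -0.012 and 0.012 m and y of tube3 in the frame of v_a between -0.003 and 0.003 m and z of tube3 in the frame of v_a between -0.003 and 0.003 m and angle between the x axis of tube3 and the x axis of v_a, either way round below 0.05 rad and value of joint strap_a below 0.06 rad) or (x of tube3 in the frame of v_b between -0.012 and 0.012 m and y of tube3 in the frame of v_b between -0.003 and 0.003 m and z of tube3 in the frame of v_b between -0.003 and 0.003 m and angle between the x axis of tube3 and the x axis of v_b, either way round below 0.05 rad and value of joint strap_b below 0.06 rad) or (x of tube3 in the frame of v_c between -0.012 and 0.012 m and y of tube3 in the frame of v_c between -0.003 and 0.003 m and z of tube3 in the frame of v_c between -0.003 and 0.003 m and angle between the x axis of tube3 and the x axis of v_c, either way round below 0.05 rad and value of joint strap_c below 0.06 rad))), for 0.3 s.
2. the selector is turned to three pips (all of step 1 and value of joint selector between 1.25 and 1.55 rad), for 0.3 s.
At the end, for the whole second after the job is handed in: The engraved tube is in the tray; every blank is at rest in its own V-block: middle within 12 mm lengthwise, 3 mm sideways and in height of the seated point, parallel to the groove within 0.05 rad, that strap shut (below 0.06 rad); the selector is at three pips (1.4 rad, within 0.15) (all of step 2 and linear speed of each of tube1, tube2, tube3, done_a, done_b, done_c below 0.02 m/s); the robot touches nothing.
It fails at once if the selector is turned on from three pips towards four (past 1.8 rad) (value of joint selector above 1.8 rad).
It fails at once if the mug or the paperweight is shifted by more than 40 mm or the mug tipped over (distance of any of mug, paperweight from where it was at the start of the episode above 0.04 m or angle between mug's own z axis and vertical above 0.5 rad).
Of tube1, tube2, tube3 only 2 to 3 are there at a start; the rules pass over those that are not, and their reading is None.
Of done_a, done_b, done_c only 1 to 1 are there at a start; the rules pass over those that are not, and their reading is None.
At some moment in a run one of tube1, tube2, tube3 may be knocked a few centimetres aside while the robot is not near it.
Once in a run the grip may slacken for a moment while it holds something.
It also fails if it takes over 210 s, if anything falls off the work surface, if the arm or the gripper's body presses on something with over 40 N, if the wrist force passes 120 N, or if a joint passes its speed limit or range.

## Working session

There is one attempt and no reset: what is moved stays moved. The work goes in short steps, Python scripts to look and compute and a tool call to move; the robot and the scene stay as the last step left them, time stands still between calls to the robot, and variables do not carry over. Pictures are saved under pics/ and viewed, and the job is handed in when it is done.

Besides the shell and the picture viewer there is one more tool, called after "Request:" as name([rows], argument=value, ...), one row to a line, values as JSON. carry_out: Moves the arm, as the interface text tells. Its arguments: {"type":"object","properties":{"steps":{"type":"array","items":{"type":"array","items":{"type":"number"}}},"hand":{"type":"number"},"force":{"type":"number"}},"required":["steps"]}

```bash
ls; mkdir -p pics
python3 - <<'E'
from workcell import robot
import cv2
print(robot.get_state())
for n in("scene","top"):
    cv2.imwrite(f"pics/{n}0.png",robot.get_image(n)); print(n,robot.camera_params(n))
E
```

```text
pics
{'clock': 0.0, 'q': array([-1.1385209 ,  0.50832933, -0.23753243,  1.5011645 ,  0.12570837,
        1.14886819, -0.15481077]), 'qvel': array([0.00061412, 0.00150982, 0.00115139, 0.00040807, 0.00197776,
       0.00078109, 0.00099581]), 'joint_torque': array([-1.00462935e-04, -6.20595574e+01, -2.18685709e+00, -2.49650288e+01,
        1.24871044e-02,  1.19625431e-02,  2.11739746e-05]), 'tool_pos': array([0.20052757, 0.59142133, 0.23042428]), 'ee_rot': array([ 0.69760093,  0.11438972,  0.69777976, -0.11563447]), 'ft_force': array([ 0.15075905,  0.28770354, -0.40340037]), 'moment': array([ 0.01800199, -0.03277196, -0.00932104]), 'gripper_width': 0.08523291284908506}
scene {'vertical_fov': 56.60465431454613, 'cx': 314.0464128793504, 'cy': 247.5018774765661, 'R': array([[ 0.44537211,  0.89507318, -0.0220837 ],
       [ 0.59805288, -0.31575486, -0.73663534],
       [-0.66631557,  0.31486961, -0.6759295 ]]), 't': array([-0.16295823, -0.2514365 ,  1.61272773])}
top {'vertical_fov': 45.28858381730445, 'cx': 325.7699387232695, 'cy': 243.75786050241928, 'R': array([[-0.0223773 , -0.99974878,  0.00127917],
       [-0.99478859,  0.02213894, -0.09952651],
       [ 0.09947319, -0.00349964, -0.99503409]]), 't': array([-0.06405463,  0.5015605 ,  1.32130615])}
```

View pics/scene0.png

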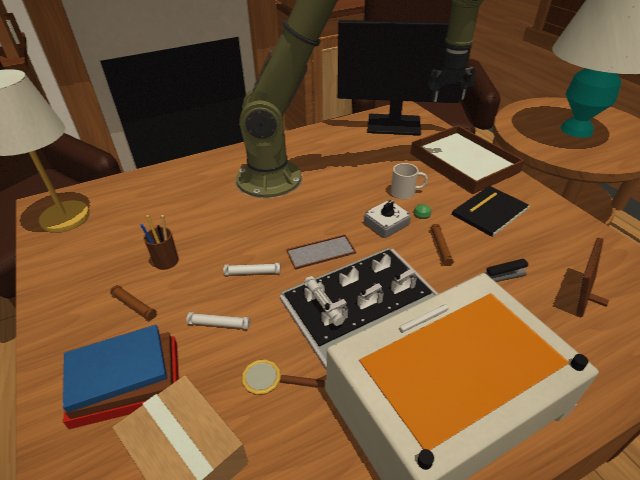

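View pics/top0.png

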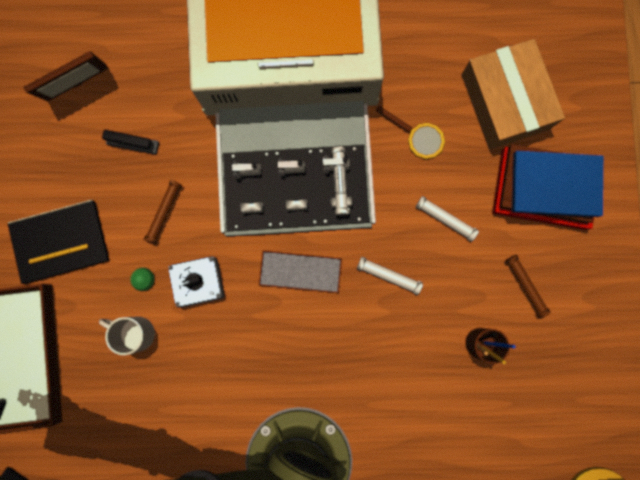

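The pictures show two blanks: top (390,275) and (447,219). The engraved tube is strapped in the right-hand block, v_a, at top (340,180). The tray is at (300,272) and the pod at (196,282). Next I zoom in.

```bash
cat > h.py <<'E'
import numpy as np, cv2
from workcell import robot
from scipy.spatial.transform import Rotation as Ro
def cam(n):
    p=robot.camera_params(n); f=240/np.tan(np.radians(p["vertical_fov"])/2)
    return f,p["cx"],p["cy"],np.array(p["R"]),np.array(p["t"])
def ray(n,u,v):
    f,cx,cy,R,t=cam(n); d=R.T@np.array([(u-cx)/f,(v-cy)/f,1]); return -R.T@t,d
def pt(n,u,v,z):
    c,d=ray(n,u,v); return c+d*(z-c[2])/d[2]
def proj(n,X):
    f,cx,cy,R,t=cam(n); c=R@np.asarray(X,float)+t; return np.array([cx+f*c[0]/c[2],cy+f*c[1]/c[2]])
def crop(n,name,u0,v0,w,h,img=None):
    im=robot.get_image(n) if img is None else img
    s=min(800/w,600/h); cv2.imwrite("pics/"+name,cv2.resize(im[v0:v0+h,u0:u0+w],None,fx=s,fy=s,interpolation=cv2.INTER_CUBIC)[:600,:800])
def pose():
    s=robot.get_state(); q=s["ee_rot"]; M=Ro.from_quat([q[1],q[2],q[3],q[0]]).as_matrix()
    return s["tool_pos"],M,s
E
python3 - <<'E'
from h import *
a=cv2.imread("pics/top0.png"); b=cv2.imread("pics/scene0.png")
crop("top","t1.png",210,90,180,150,a); crop("scene","s1.png",270,230,180,135,b); crop("top","t2.png",150,240,100,80,a)
p,M,s=pose(); print(M.round(3))
E
```

```text
[[-0.     0.321  0.947]
 [-0.002  0.947 -0.321]
 [-1.    -0.002  0.   ]]
```

View pics/t1.png

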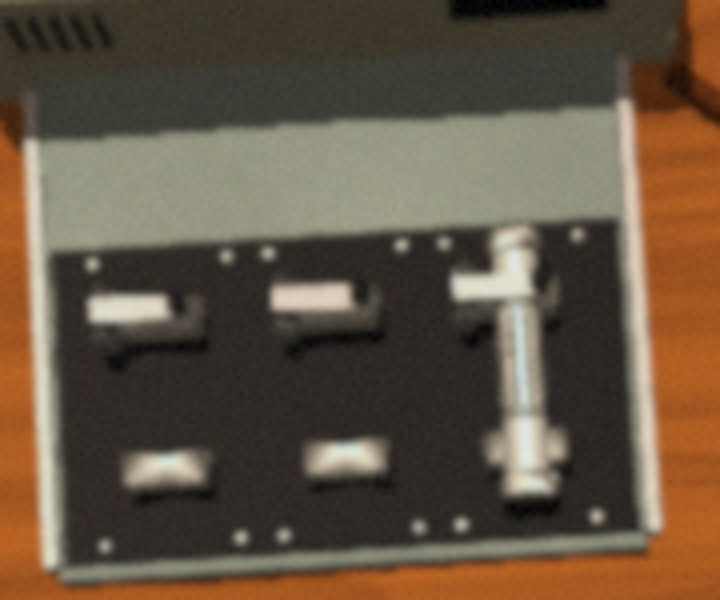

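View pics/s1.png

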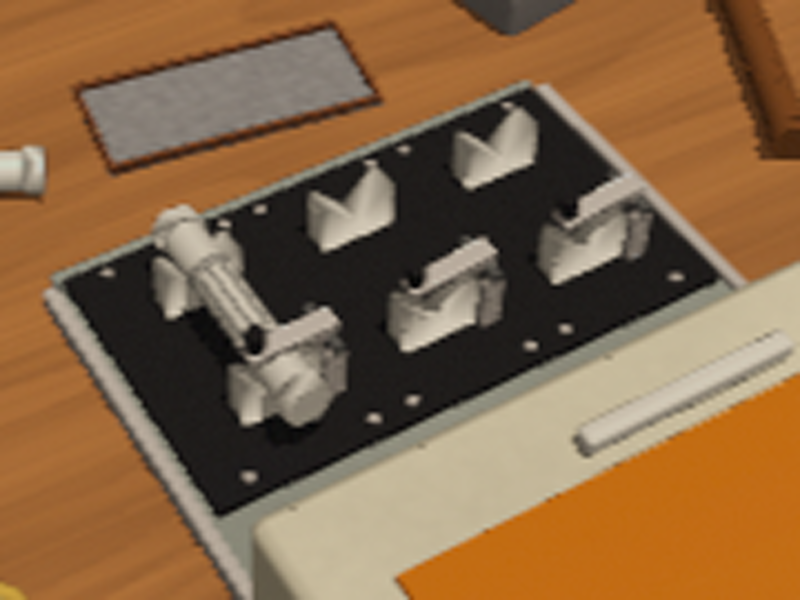

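View pics/t2.png

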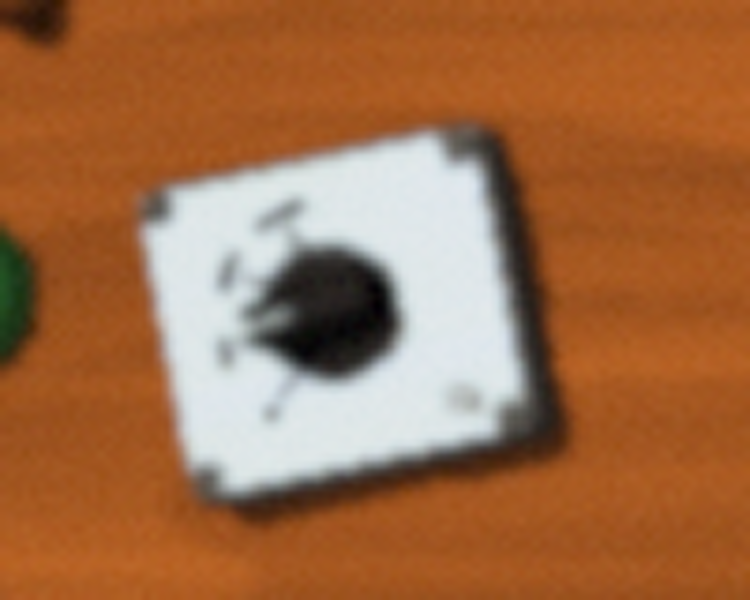

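Top crop: all three straps are shut, and each bar lies over its far support. The finished tube is in v_a at crop (520,360). The pod pointer is at crop (262,318), on the pip row near two. Next I measure poses.

Run:
```python
from h import *
a=cv2.imread("pics/top0.png"); hsv=cv2.cvtColor(a,cv2.COLOR_BGR2HSV)
# plate black
m=np.zeros(a.shape[:2],np.uint8); m[140:235,215:375]=((hsv[...,2]<75)&(hsv[...,1]<120))[140:235,215:375]*255
m=cv2.morphologyEx(m,cv2.MORPH_CLOSE,np.ones((25,25),np.uint8)); m=cv2.morphologyEx(m,cv2.MORPH_OPEN,np.ones((15,15),np.uint8))
c=max(cv2.findContours(m,0,2)[0],key=cv2.contourArea)
P=np.array([pt("top",*p[0],.018)[:2] for p in c]).astype(np.float32)*1000
print("plate",cv2.minAreaRect(P),cv2.boxPoints(cv2.minAreaRect(P)))
# white-ish tubes
def blob(mask,box,z,name):
    x0,y0,x1,y1=box; mm=np.zeros_like(m); mm[y0:y1,x0:x1]=mask[y0:y1,x0:x1]*255
    mm=cv2.morphologyEx(mm,cv2.MORPH_OPEN,np.ones((3,3),np.uint8))
    c=max(cv2.findContours(mm,0,2)[0],key=cv2.contourArea)
    P=np.array([pt("top",*p[0],z)[:2] for p in c]).astype(np.float32)*1000
    r=cv2.minAreaRect(P); b=cv2.boxPoints(r); e=max([b[1]-b[0],b[2]-b[1]],key=np.linalg.norm)
    print(name,np.round(r[0],1),np.round(r[1],1),"ang",np.degrees(np.arctan2(e[1],e[0])).round(1))
w=(hsv[...,2]>110)&(hsv[...,1]<90)
blob(w,(350,250,430,300),.016,"tubeN"); blob(w,(410,190,485,245),.016,"tubeF")
blob((hsv[...,1]<70)&(hsv[...,2]>60),(250,240,350,300),.004,"tray")
blob((hsv[...,2]>130)&(hsv[...,1]<60),(160,250,228,312),.045,"pod")
blob(w,(318,140,360,220),.055,"done")
for n,(u,v) in dict(fc=(166,470),fb=(345,460),fa=(527,470),kc=(178,300),kb=(362,292),ka=(537,290)).items():
    print(n,pt("top",210+u*.25,90+v*.25,.05 if n[0]=='f' else .08).round(4))
for n,(u,v) in dict(sel=(335,312),ptr=(252,318)).items(): print(n,pt("top",150+u/7.5,240+v/7.5,.082).round(4))
for n,(u,v) in dict(p1=(230,355),p2=(228,272),p3=(280,215),p4=(270,415)).items(): print(n,pt("top",150+u/7.5,240+v/7.5,.045).round(4))
for n,u,v,z in(("mug",125,337,.0),("pw",142,280,.01)): print(n,pt("top",u,v,z).round(3))
```

```text
plate ((635.8947143554688, -6.49859619140625), (190.31655883789062, 337.45574951171875), 2.4053709506988525) [[ 533.73883  158.08688]
 [ 547.9017  -179.07153]
 [ 738.0506  -171.08408]
 [ 723.88776  166.07434]]
tubeN [ 423.5 -223.7] [156.9  27.4] ang 65.1
tubeF [ 554.7 -363.5] [156.5  27.2] ang 57.0
tray [438.1 -12.6] [180.7  74.8] ang 83.1
pod [418.9 228. ] [ 96.5 105.8] ang -79.0
done [ 653.3 -108.3] [ 95.5 171.9] ang -1.3
fc [0.5855 0.0946 0.05  ]
fb [ 0.5891 -0.0089  0.05  ]
fa [ 0.5809 -0.114   0.05  ]
kc [0.6782 0.083  0.08  ]
kb [ 0.6805 -0.0217  0.08  ]
ka [ 0.6794 -0.1213  0.08  ]
sel [0.4162 0.2186 0.082 ]
ptr [0.415  0.2432 0.082 ]
p1 [0.4053 0.2589 0.045 ]
p2 [0.4306 0.2596 0.045 ]
p3 [0.4477 0.2437 0.045 ]
p4 [0.3867 0.2467 0.045 ]
mug [0.293 0.4   0.   ]
pw [0.426 0.359 0.01 ]
```

```bash
cat >> h.py <<'E'
YAW=np.radians(2.4); EO=np.array([.6355,-.0070,0])
EX=np.array([np.cos(YAW),np.sin(YAW),0]); EY=np.array([-np.sin(YAW),np.cos(YAW),0])
def E(x,y,z): return EO+EX*x+EY*y+np.array([0,0,z])
VY=dict(a=-.105,b=0,c=.105)
def to(target,yaw=None):
    """print tool-frame move to TCP target, tool y at yaw deg"""
    p,M,s=pose(); a=np.degrees(np.arctan2(M[1,1],M[0,1]))
    roll=0
    if yaw is not None:
        roll=np.radians(((a-yaw+180)%360)-180)
    M2=M@Ro.from_rotvec([roll,0,0]).as_matrix()
    print("tcp",p.round(4),"yaw",a.round(1),"| roll",round(roll,3),"then txyz",(M2.T@(np.asarray(target)-p)).round(4),"F",s["ft_force"].round(1),"w",round(s["gripper_width"],4),"t",round(s["clock"],1),"q7",s["q"][6].round(2))
E
python3 - <<'E'
from h import *
a=cv2.imread("pics/top0.png"); b=cv2.imread("pics/scene0.png")
for n,im,(u0,v0,w,h),o in(("top",a,(210,90,180,150),"o1.png"),("scene",b,(270,230,180,135),"o2.png")):
    s=min(800/w,600/h); big=cv2.resize(im[v0:v0+h,u0:u0+w],None,fx=s,fy=s,interpolation=cv2.INTER_CUBIC)
    for k,y in VY.items():
        for X,c in((E(.045,y-.013,.0845),(0,0,255)),(E(.045,y+.0305,.066),(0,255,0)),(E(-.045,y,.037),(255,0,0)),(E(.078,y,.064),(0,255,255)),(E(-.078,y,.064),(0,255,255))):
            q=(proj(n,X)-[u0,v0]+.5)*s; cv2.circle(big,tuple(int(i) for i in q),3,c,-1)
    for X in (E(-.095,-.17,.018),E(-.095,.17,.018),E(.095,.17,.018),E(.095,-.17,.018)):
        q=(proj(n,X)-[u0,v0]+.5)*s; cv2.circle(big,tuple(int(i) for i in q),3,(255,0,255),-1)
    cv2.imwrite("pics/"+o,big)
to(E(.045,-.118,.15),2.4)
E
```

```text
tcp [0.2006 0.5915 0.2305] yaw 71.3 | roll 1.202 then txyz [0.0814 0.4545 0.734 ] F [-0.  -0.7 -0.1] w 0.0853 t 0.1 q7 -0.15
```

View pics/o1.png

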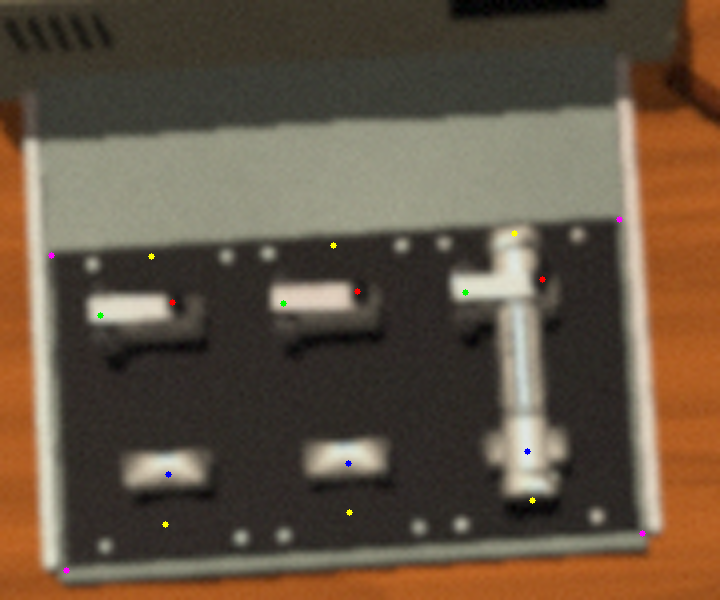

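View pics/o2.png

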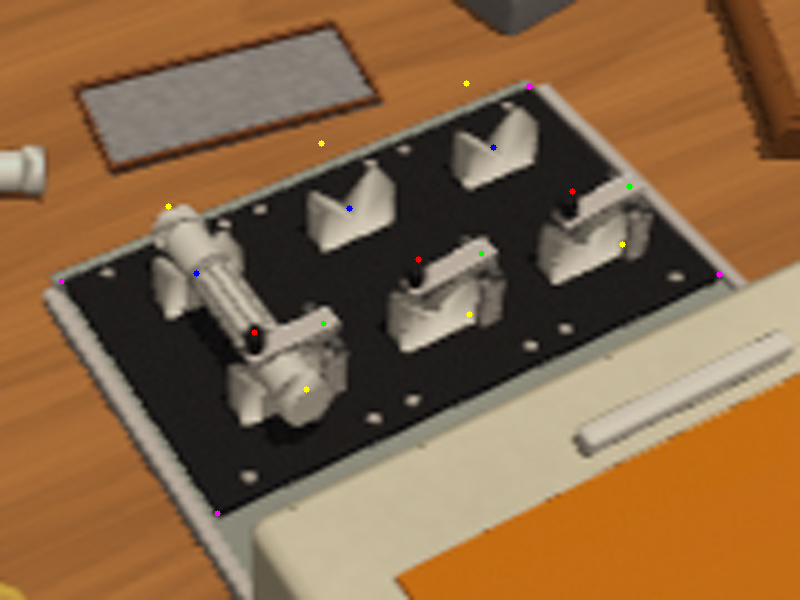

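Request:
carry_out([
  [0,0,0,0.18],
  [0,0,0,0.18],
  [0,0,0,0.18],
  [0,0,0,0.18],
  [0,0,0,0.18],
], hand=0.04, force=30)

```text
clock: 0.72
tool_pos: [0.2004, 0.5899, 0.2278]
ee_rot: [0.573, 0.413, 0.572, -0.418]
ft_force: [-0.1, 0.3, 0.5]
gripper_width: 0.0402
```

Request:
carry_out([
  [0,0,0,0.15],
  [0,0,0,0.15],
  [0,0,0,0],
])

```text
clock: 1.1
tool_pos: [0.1998, 0.5891, 0.2263]
ee_rot: [0.503, 0.495, 0.5, -0.502]
ft_force: [0.0, -0.2, -1.0]
gripper_width: 0.0397
```

```bash
python3 -c "
from h import *
to(E(.045,-.118,.20),2.4)"
```

```text
tcp [0.1998 0.5891 0.2263] yaw 0.4 | roll -0.035 then txyz [0.0316 0.4555 0.7316] F [ 0.  -0.2 -1. ] w 0.0397 t 1.1 q7 -1.24
```

Request:
carry_out([
  [0,0.03,0.049,-0.035],
  [0,0.03,0.049,0],
  [0,0.03,0.049,0],
  [0,0.03,0.049,0],
  [0,0.03,0.049,0],
])

```text
clock: 1.72
tool_pos: [0.3612, 0.3487, 0.226]
ee_rot: [0.519, 0.478, 0.517, -0.485]
ft_force: [0.4, 0.0, 0.2]
gripper_width: 0.0402
```

Request:
carry_out([
  [0,0.03,0.049,0],
  [0,0.03,0.049,0],
  [0,0.03,0.049,0],
  [0,0.03,0.049,0],
  [0,0.03,0.049,0],
])

```text
clock: 2.35
tool_pos: [0.5352, 0.1088, 0.228]
ee_rot: [0.525, 0.472, 0.522, -0.479]
ft_force: [0.4, 1.1, 0.5]
gripper_width: 0.0399
```

```bash
python3 -c "
from h import *
to(E(.045,-.118,.20),2.4)"
```

```text
tcp [0.5352 0.1088 0.228 ] yaw 5.5 | roll 0.054 then txyz [0.0296 0.1405 0.2376] F [0.4 1.1 0.5] w 0.0399 t 2.4 q7 -0.06
```

Request:
carry_out([
  [0,0.028,0.048,0.027],
  [0,0.028,0.048,0.027],
  [0,0.028,0.048,0],
  [0,0.028,0.048,0],
  [0,0.02,0.04,0],
])

```text
clock: 2.98
tool_pos: [0.6864, -0.1223, 0.2282]
ee_rot: [0.516, 0.481, 0.514, -0.488]
ft_force: [1.0, 1.1, 0.1]
gripper_width: 0.0399
```

Request:
carry_out([
  [0,0,0,0],
])

```text
clock: 3.1
tool_pos: [0.6866, -0.1275, 0.227]
ee_rot: [0.516, 0.481, 0.513, -0.489]
ft_force: [-0.3, -0.1, -0.4]
gripper_width: 0.0398
```

```bash
python3 -c "
from h import *
to(E(.045,-.118,.10),2.4)"
```

```text
tcp [ 0.6866 -0.1275  0.227 ] yaw 3.4 | roll 0.017 then txyz [ 0.1269 -0.0002 -0.0059] F [-0.3 -0.1 -0.4] w 0.0398 t 3.1 q7 0.31
```

Request:
carry_out([
  [0.05,0,-0.006,0.017],
  [0.05,0,0,0],
  [0,0,0,0],
])

```text
clock: 3.48
tool_pos: [0.6856, -0.1207, 0.1248]
ee_rot: [0.513, 0.484, 0.512, -0.491]
ft_force: [-0.1, -0.4, 1.1]
gripper_width: 0.0401
```

```bash
python3 -c "
from h import *
to(E(.045,-.118,.07),2.4)
crop('scene','s2.png',270,230,180,135)
crop('top','t3.png',290,120,100,75)"
```

```text
tcp [ 0.6856 -0.1207  0.1248] yaw 2.9 | roll 0.009 then txyz [0.0548 0.     0.0019] F [-0.1 -0.4  1.1] w 0.0401 t 3.5 q7 0.31
```

View pics/s2.png

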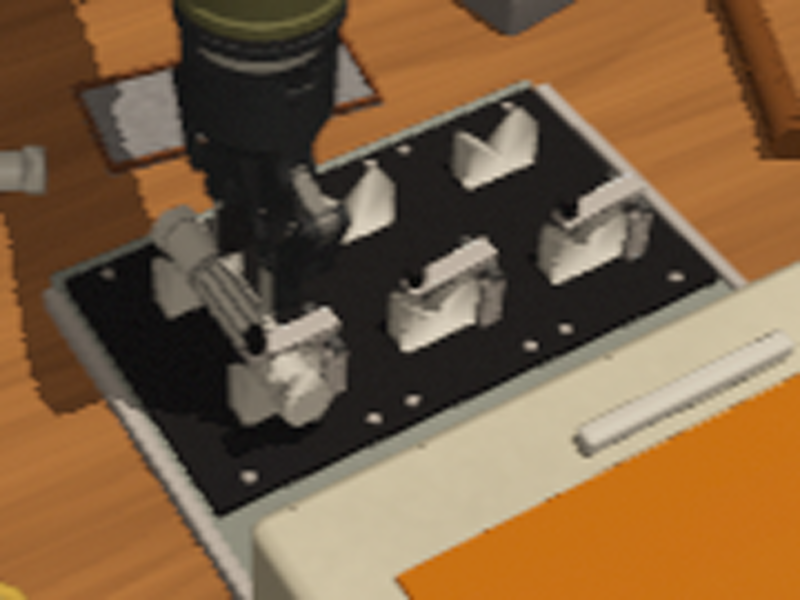

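The fingers hang above the strap_a knob, with the tips near crop (270,295) and the knob at (255,335). I'll lower.

Request:
carry_out([
  [0.03,0,0.002,0.009],
  [0.015,0,0,0],
  [0.008,0,0,0],
  [0,0,0,0],
])

```text
clock: 4.08
tool_pos: [0.6944, -0.124, 0.0851]
ee_rot: [0.518, 0.49, 0.504, -0.488]
ft_force: [-0.0, -0.1, 0.5]
gripper_width: 0.0399
```

Request:
carry_out([
  [0,0,0,0],
  [0,0,0,0],
  [0,0,0,0],
  [0,0,0,0],
], hand=0.005, force=30)

```text
clock: 4.58
tool_pos: [0.6957, -0.1242, 0.0876]
ee_rot: [0.519, 0.49, 0.503, -0.487]
ft_force: [-0.6, 0.8, 0.4]
gripper_width: 0.0053
```

```bash
python3 -c "
from h import *
to(E(.045,-.118,.07),2.4)"
```

```text
tcp [ 0.6957 -0.1242  0.0876] yaw 2.6 | roll 0.003 then txyz [ 0.0174 -0.0105 -0.0018] F [-0.6  0.8  0.4] w 0.0053 t 4.6 q7 0.32
```

```bash
python3 -c "
from h import *
p,M,s=pose(); print(s['q'].round(3),M.round(3))
crop('scene','s3.png',270,230,180,135)"
```

```text
[ 0.026  0.75   0.207  1.462 -0.165  0.925  0.32 ] [[ 0.02   0.999  0.045]
 [-0.012  0.045 -0.999]
 [-1.     0.02   0.013]]
```

View pics/s3.png

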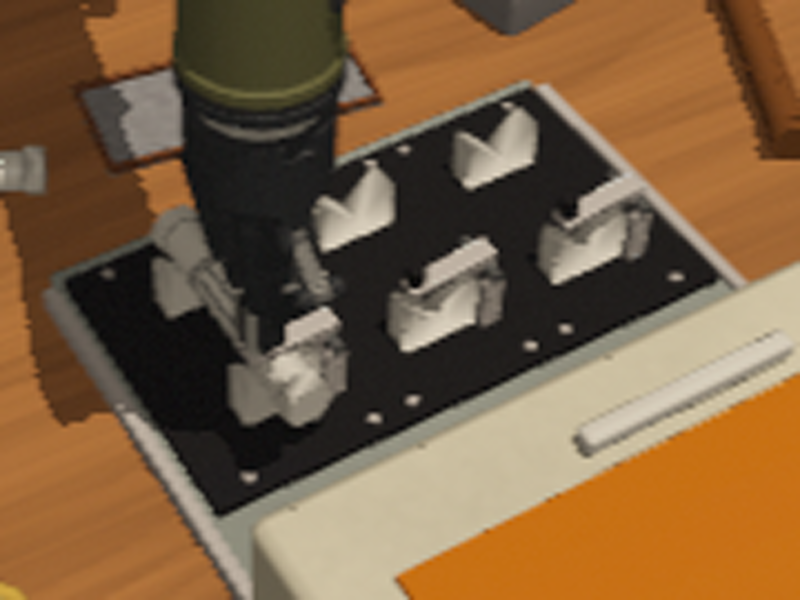

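Request:
carry_out([
  [-0.02,0,0,0],
  [-0.02,-0.005,0,0],
  [0,-0.005,0,0],
  [0,0,0,0],
], hand=0.04)

```text
clock: 5.12
tool_pos: [0.6835, -0.1241, 0.1282]
ee_rot: [0.519, 0.49, 0.503, -0.487]
ft_force: [0.0, -0.1, 0.5]
gripper_width: 0.0398
```

```bash
python3 -c "
from h import *
to(E(.045,-.118,.07),2.4)
p,M,s=pose()
for n in ('scene','top'):
    im=robot.get_image(n); u,v=proj(n,p); print(n,u,v)
    for d in (-.02,.02):
        q=proj(n,p+M[:,1]*d); print(q)
        cv2.circle(im,(int(q[0]*1+.5),int(q[1]+.5)),1,(0,0,255),-1)
    q=proj(n,E(.045,-.118,.0845)); cv2.circle(im,(int(q[0]*1+.5),int(q[1]+.5)),1,(0,255,0),-1)
    crop(n,n[0]+'4.png',int(u)-50,int(v)-50,100,75,im)
"
```

```text
tcp [ 0.6835 -0.1241  0.1282] yaw 2.6 | roll 0.003 then txyz [ 0.0582  0.0009 -0.0018] F [ 0.  -0.1  0.5] w 0.0398 t 5.1 q7 0.32
scene 325.9218252390141 291.61001738135434
[321.6357988  286.19015692]
[330.31959648 297.17118383]
top 346.2488427332325 155.40289779986358
[346.88968461 164.36639377]
[345.60964303 146.46237106]
```

View pics/s4.png

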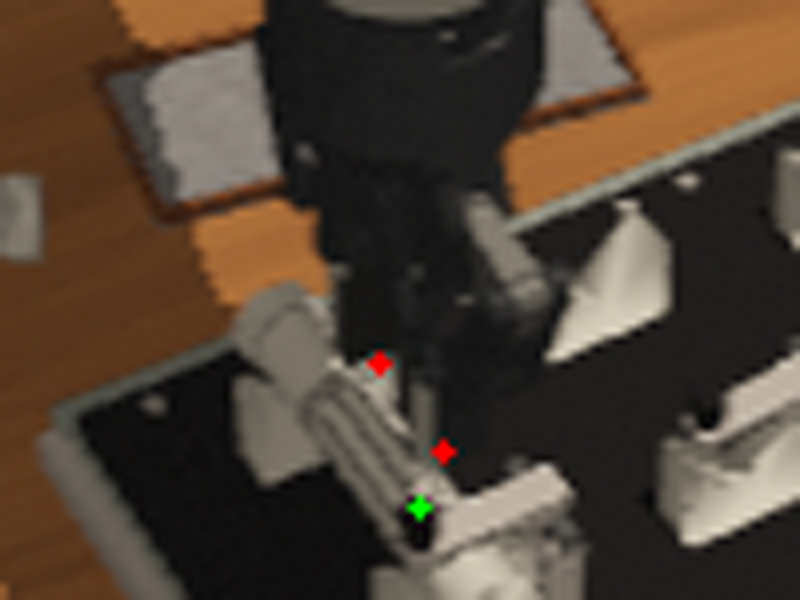

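View pics/t4.png

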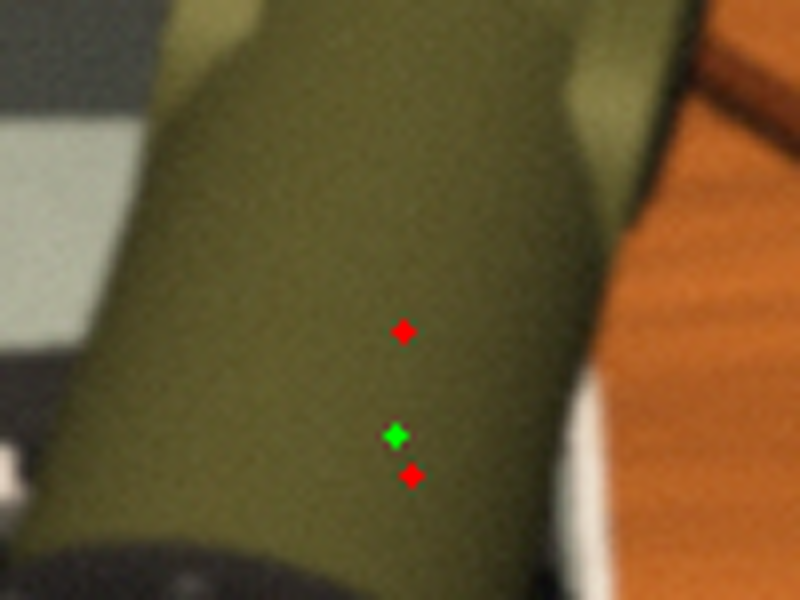

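Request:
carry_out([
  [0.01,0,-0.002,0],
  [0.01,0,0,0],
  [0,0,0,0],
])

```text
clock: 5.6
tool_pos: [0.6835, -0.1217, 0.1046]
ee_rot: [0.518, 0.49, 0.504, -0.487]
ft_force: [-0.3, -0.6, 0.3]
gripper_width: 0.04
```

Request:
carry_out([
  [0.01,0,0,0],
])

```text
clock: 5.72
tool_pos: [0.6843, -0.122, 0.0946]
ee_rot: [0.519, 0.49, 0.504, -0.487]
ft_force: [0.1, 0.9, 0.6]
gripper_width: 0.0402
```

Request:
carry_out([
  [0.006,0,0,0],
])

```text
clock: 5.85
tool_pos: [0.684, -0.122, 0.0875]
ee_rot: [0.518, 0.49, 0.504, -0.487]
ft_force: [0.0, 0.9, -0.5]
gripper_width: 0.0404
```

```bash
python3 -c "
from h import *
to(E(.045,-.118,.07),2.4)
im=robot.get_image('scene')
crop('scene','s5.png',270,230,100,75,im)
"
```

```text
tcp [ 0.684  -0.122   0.0875] yaw 2.6 | roll 0.004 then txyz [0.0176 0.0011 0.0008] F [ 0.   0.9 -0.5] w 0.0404 t 5.8 q7 0.32
```

View pics/s5.png

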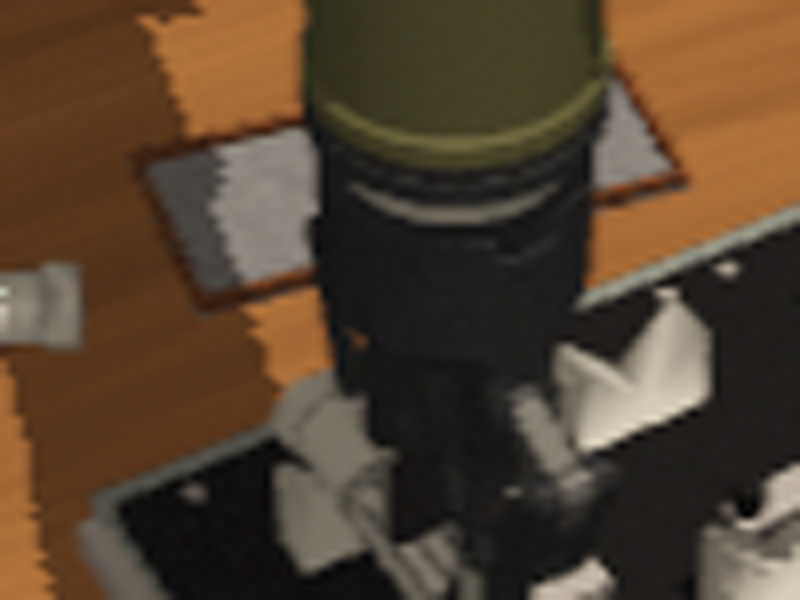

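Request:
carry_out([
  [0.006,0,0,0],
])

```text
clock: 6.02
tool_pos: [0.6842, -0.1222, 0.0811]
ee_rot: [0.518, 0.49, 0.504, -0.487]
ft_force: [1.1, -0.0, 1.0]
gripper_width: 0.0399
```

Request:
carry_out([
  [0.006,0,0,0],
])

```text
clock: 6.15
tool_pos: [0.6843, -0.1223, 0.0747]
ee_rot: [0.518, 0.49, 0.504, -0.487]
ft_force: [0.1, 0.1, 0.3]
gripper_width: 0.0401
```

```bash
python3 -c "
from h import *
to(E(.045,-.118,.07),2.4)
im=robot.get_image('scene')
crop('scene','s6.png',290,260,100,75,im)
"
```

```text
tcp [ 0.6843 -0.1223  0.0747] yaw 2.6 | roll 0.003 then txyz [0.0047 0.001  0.0007] F [0.1 0.1 0.3] w 0.0401 t 6.2 q7 0.32
```

View pics/s6.png

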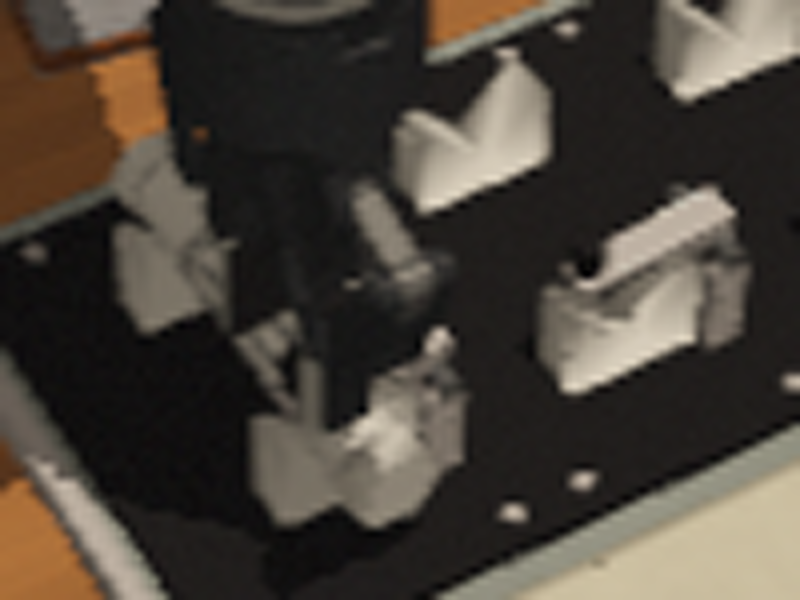

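It went down freely this time, and the fingers straddle the knob at crop (310,400). I'll close.

Request:
carry_out([
  [0.004,0.001,0.001,0],
  [0,0,0,0],
  [0,0,0,0],
  [0,0,0,0],
], hand=0.004, force=40)

```text
clock: 6.7
tool_pos: [0.6862, -0.1232, 0.0698]
ee_rot: [0.519, 0.49, 0.504, -0.487]
ft_force: [1.8, -0.9, -1.3]
gripper_width: 0.0096
```

```bash
python3 -c "
from h import *
to(E(.045,-.118,.07),2.4)
"
```

```text
tcp [ 0.6862 -0.1232  0.0698] yaw 2.6 | roll 0.004 then txyz [-0.0002 -0.0008 -0.0002] F [ 1.8 -0.9 -1.3] w 0.0096 t 6.7 q7 0.33
```

Request:
carry_out([
  [-0.0055,0,-0.0025,0],
  [-0.0055,0,-0.0035,0],
  [-0.0045,0,-0.004,0],
  [-0.0045,0,-0.0045,0],
  [0,0,0,0],
])

```text
clock: 7.32
tool_pos: [0.6853, -0.1066, 0.0894]
ee_rot: [0.519, 0.49, 0.504, -0.487]
ft_force: [4.3, -0.1, -7.0]
gripper_width: 0.0092
```

```bash
python3 -c "
from h import *
to(E(.045,-.118+.0143,.07+.0194),2.4)
im=robot.get_image('scene')
crop('scene','s7.png',290,260,100,75,im)
"
```

```text
tcp [ 0.6853 -0.1066  0.0894] yaw 2.7 | roll 0.005 then txyz [ 0.     -0.0006  0.0021] F [ 4.3 -0.1 -7. ] w 0.0092 t 7.3 q7 0.3
```

View pics/s7.png

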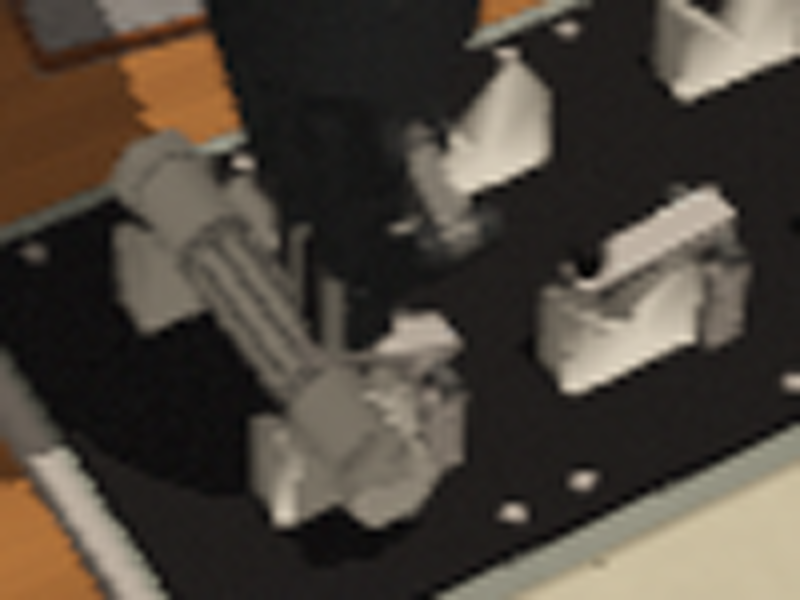

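Request:
carry_out([
  [-0.0038,0,-0.005,0],
  [-0.003,0,-0.0055,0],
  [-0.0022,0,-0.006,0],
  [-0.0015,0,-0.006,0],
  [-0.0005,0,-0.006,0],
])

```text
clock: 8.0
tool_pos: [0.6843, -0.079, 0.1005]
ee_rot: [0.519, 0.49, 0.503, -0.488]
ft_force: [3.8, -2.2, -4.4]
gripper_width: 0.0092
```

Request:
carry_out([
  [0.0005,0,-0.006,0],
  [0.001,0,-0.006,0],
  [0.002,0,-0.006,0],
  [0.0025,0,-0.006,0],
  [0,0,0,0],
])

```text
clock: 8.62
tool_pos: [0.6826, -0.0511, 0.0954]
ee_rot: [0.519, 0.49, 0.504, -0.487]
ft_force: [0.8, 1.6, -0.3]
gripper_width: 0.0041
```

```bash
python3 -c "
from h import *
to(E(.045,-.118+.0605,.07+.0265),2.4)
im=robot.get_image('scene')
crop('scene','s8.png',290,260,100,75,im)
"
```

```text
tcp [ 0.6826 -0.0511  0.0954] yaw 2.6 | roll 0.004 then txyz [-0.001  -0.0002  0.0115] F [ 0.8  1.6 -0.3] w 0.0041 t 8.6 q7 0.22
```

View pics/s8.png

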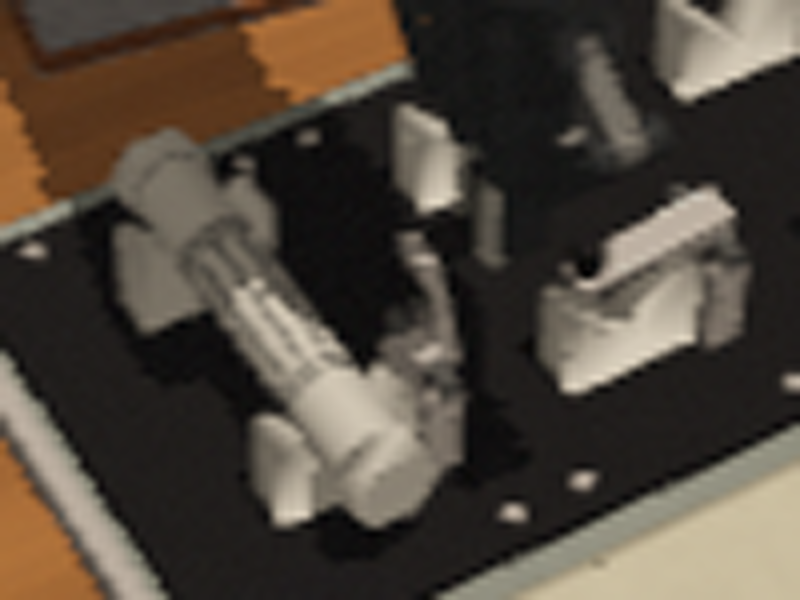

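Strap_a is open, standing at crop (430,300), and the engraved tube is still seated. Next is strap_b.

Request:
carry_out([
  [-0.015,0,0,0],
  [-0.01,0,-0.01,0],
  [0,0,-0.012,0],
  [0,0,-0.008,0],
  [0,0,0,0],
], hand=0.04)

```text
clock: 9.3
tool_pos: [0.6806, -0.02, 0.1228]
ee_rot: [0.519, 0.49, 0.503, -0.487]
ft_force: [-0.2, 0.7, -0.5]
gripper_width: 0.0401
```

```bash
python3 -c "
from h import *
to(E(.045,-.015,.068),2.4)
im=robot.get_image('scene')
crop('scene','s9.png',290,260,100,75,im)
"
```

```text
tcp [ 0.6806 -0.02    0.1228] yaw 2.6 | roll 0.003 then txyz [ 0.0548 -0.0005 -0.0006] F [-0.2  0.7 -0.5] w 0.0401 t 9.3 q7 0.17
```

View pics/s9.png

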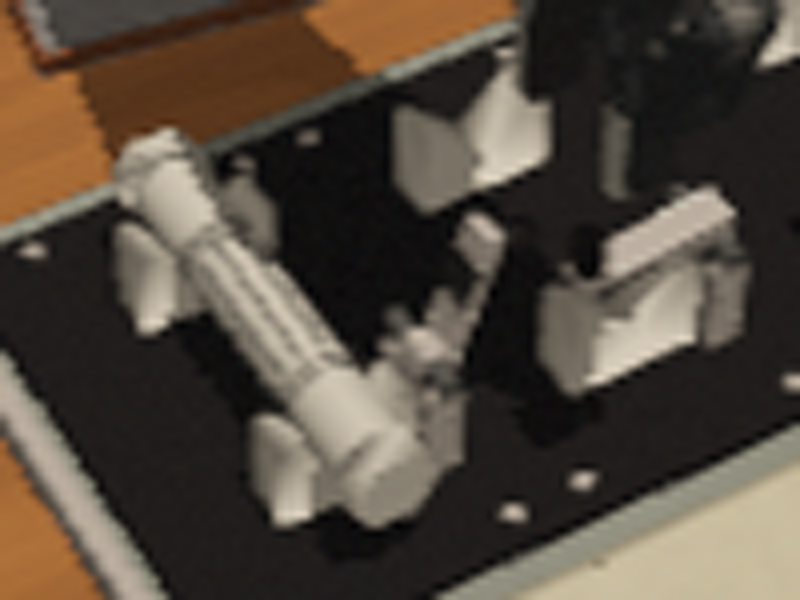

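Request:
carry_out([
  [0.015,0,0,0],
  [0.015,0,0,0],
  [0.01,0,0,0],
  [0.008,0,0,0],
  [0.005,0,0,0],
])

```text
clock: 9.98
tool_pos: [0.6805, -0.023, 0.0643]
ee_rot: [0.518, 0.49, 0.503, -0.489]
ft_force: [0.2, 0.3, 0.5]
gripper_width: 0.0398
```

```bash
python3 -c "
from h import *
to(E(.045,-.015,.066),2.4)
"
```

```text
tcp [ 0.6805 -0.023   0.0643] yaw 2.4 | roll 0.001 then txyz [-0.0018  0.0007 -0.0029] F [0.2 0.3 0.5] w 0.0398 t 10.0 q7 0.19
```

Request:
carry_out([
  [-0.001,0,-0.004,0],
  [0,0,0,0],
  [0,0,0,0],
  [0,0,0,0],
], hand=0.002)

```text
clock: 10.48
tool_pos: [0.6821, -0.0181, 0.066]
ee_rot: [0.519, 0.49, 0.502, -0.488]
ft_force: [1.6, -0.3, -2.2]
gripper_width: 0.0102
```

```bash
python3 -c "
from h import *
to(E(.045,-.015,.066),2.4)
"
```

```text
tcp [ 0.6821 -0.0181  0.066 ] yaw 2.5 | roll 0.002 then txyz [ 0.     -0.0011  0.002 ] F [ 1.6 -0.3 -2.2] w 0.0102 t 10.5 q7 0.18
```

Gripped. Now the opening arc.

Request:
carry_out([
  [-0.0055,0,-0.002,0],
  [-0.0055,0,-0.0025,0],
  [-0.0055,0,-0.003,0],
  [-0.005,0,-0.004,0],
  [-0.0045,0,-0.0045,0],
])

```text
clock: 11.1
tool_pos: [0.6812, 0.0002, 0.0916]
ee_rot: [0.519, 0.49, 0.503, -0.487]
ft_force: [5.8, 0.2, -9.4]
gripper_width: 0.0094
```

Request:
carry_out([
  [-0.0035,0,-0.005,0],
  [-0.003,0,-0.0055,0],
  [-0.0022,0,-0.006,0],
  [-0.0015,0,-0.006,0],
  [-0.0005,0,-0.006,0],
])

```text
clock: 11.72
tool_pos: [0.6801, 0.0288, 0.1032]
ee_rot: [0.519, 0.49, 0.501, -0.488]
ft_force: [4.3, -0.6, -9.0]
gripper_width: 0.0089
```

Request:
carry_out([
  [0.0005,0,-0.006,0],
  [0.001,0,-0.006,0],
  [0.002,0,-0.006,0],
  [0.0025,0,-0.006,0],
  [0,0,0,0],
])

```text
clock: 12.35
tool_pos: [0.6783, 0.0563, 0.098]
ee_rot: [0.519, 0.491, 0.502, -0.487]
ft_force: [-0.5, 1.7, -1.0]
gripper_width: 0.0019
```

```bash
python3 -c "
from h import *
to(E(.045,-.013+.0605,.07+.0265),2.4)
im=robot.get_image('scene')
crop('scene','s10.png',320,250,100,75,im)
"
```

```text
tcp [0.6783 0.0563 0.098 ] yaw 2.5 | roll 0.002 then txyz [ 0.0017 -0.0005  0.0139] F [-0.5  1.7 -1. ] w 0.0019 t 12.3 q7 0.07
```

View pics/s10.png

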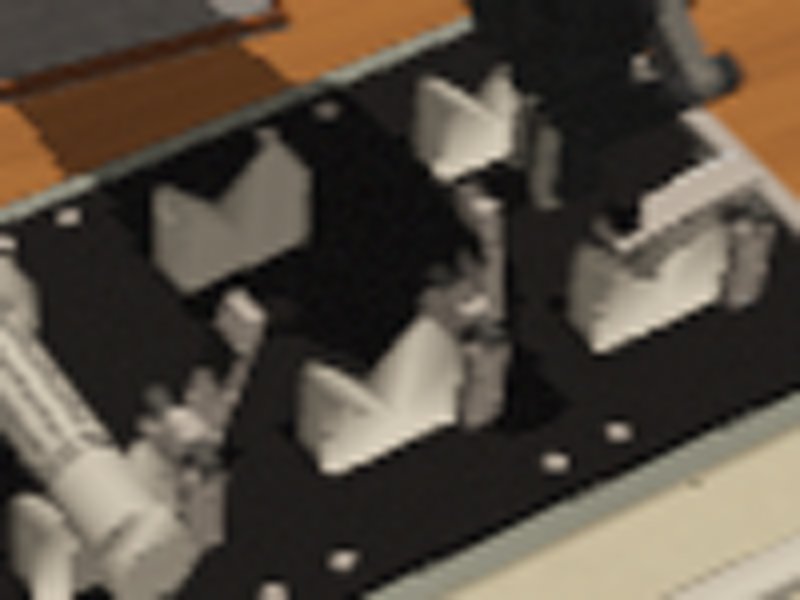

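Strap_b is open too. Next I turn the jaws across the tube and pick up the engraved tube.

Request:
carry_out([
  [-0.04,0,0,0],
  [-0.03,0,0,-0.1745],
  [0,0,0,-0.1745],
  [0,0,0,-0.1745],
  [0,0,0,-0.1745],
], hand=0.05)

```text
clock: 13.02
tool_pos: [0.6756, 0.0537, 0.1717]
ee_rot: [0.658, 0.276, 0.641, -0.282]
ft_force: [-0.4, 0.2, -0.1]
gripper_width: 0.05
```

Request:
carry_out([
  [0,0,0,-0.1745],
  [0,0,0,-0.1745],
  [0,0,0,-0.1745],
  [0,0,0,-0.1745],
  [0,0,0,-0.1745],
])

```text
clock: 13.65
tool_pos: [0.6744, 0.0485, 0.1733]
ee_rot: [0.712, -0.039, 0.701, 0.022]
ft_force: [-0.1, -0.2, 0.4]
gripper_width: 0.0502
```

```bash
python3 -c "
from h import *
to(E(-.008,-.105,.12),92.4)
"
```

```text
tcp [0.6744 0.0485 0.1733] yaw 94.9 | roll 0.044 then txyz [ 0.0561 -0.1575 -0.0501] F [-0.1 -0.2  0.4] w 0.0502 t 13.7 q7 1.42
```

Request:
carry_out([
  [0,-0.05,-0.016,0.022],
  [0,-0.05,-0.016,0.022],
  [0,-0.045,-0.014,0],
  [0,-0.01,-0.004,0],
  [0,0,0,0],
])

```text
clock: 14.28
tool_pos: [0.6318, -0.117, 0.1769]
ee_rot: [0.712, -0.024, 0.701, 0.006]
ft_force: [-0.5, 0.5, -0.1]
gripper_width: 0.0501
```

```bash
python3 -c "
from h import *
to(E(-.008,-.105,.1),92.4)
robot.get_image('scene')
crop('top','t5.png',290,120,100,75); crop('scene','s11.png',270,230,100,75)
"
```

```text
tcp [ 0.6318 -0.117   0.1769] yaw 92.3 | roll -0.001 then txyz [ 0.0767  0.0067 -0.0009] F [-0.5  0.5 -0.1] w 0.0501 t 14.3 q7 1.63
```

View pics/s11.png

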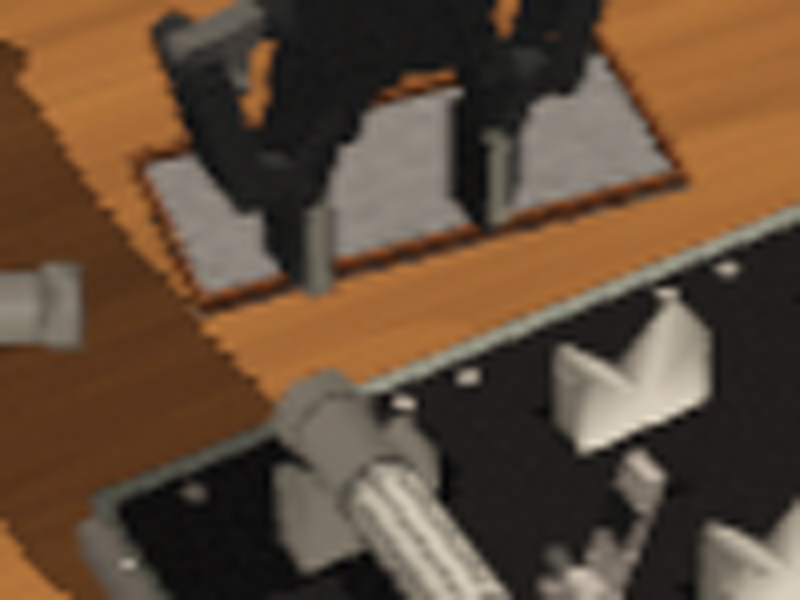

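Request:
carry_out([
  [0.04,0.0065,0,0],
  [0.03,0,0,0],
  [0,0,0,0],
])

```text
clock: 14.8
tool_pos: [0.6357, -0.1035, 0.1058]
ee_rot: [0.713, -0.026, 0.7, 0.011]
ft_force: [0.1, 0.2, 1.3]
gripper_width: 0.0498
```

```bash
python3 -c "
from h import *
to(E(-.008,-.105,.038),92.4)
"
```

```text
tcp [ 0.6357 -0.1035  0.1058] yaw 93.0 | roll 0.01 then txyz [ 0.0679 -0.0071 -0.0054] F [0.1 0.2 1.3] w 0.0498 t 14.8 q7 1.6
```

Request:
carry_out([
  [0.01,-0.007,-0.005,0.01],
  [0,0,0,0],
])

```text
clock: 15.05
tool_pos: [0.6321, -0.11, 0.0971]
ee_rot: [0.714, -0.023, 0.699, 0.008]
ft_force: [-0.2, 1.4, 0.8]
gripper_width: 0.0504
```

```bash
python3 -c "
from h import *
to(E(-.008,-.105,.038),92.4)
"
```

```text
tcp [ 0.6321 -0.11    0.0971] yaw 92.5 | roll 0.001 then txyz [ 0.0591 -0.0009 -0.0016] F [-0.2  1.4  0.8] w 0.0504 t 15.1 q7 1.6
```

Request:
carry_out([
  [0.02,-0.001,-0.001,0],
  [0.015,0,0,0],
  [0.012,0,0,0],
  [0.008,0,0,0],
  [0,0,0,0],
])

```text
clock: 15.68
tool_pos: [0.6351, -0.1125, 0.0435]
ee_rot: [0.716, -0.023, 0.697, 0.007]
ft_force: [0.3, 0.5, -0.1]
gripper_width: 0.05
```

```bash
python3 -c "
from h import *
to(E(-.008,-.105,.038),92.4)
"
```

```text
tcp [ 0.6351 -0.1125  0.0435] yaw 92.4 | roll 0.0 then txyz [ 0.0054  0.0005 -0.0033] F [ 0.3  0.5 -0.1] w 0.05 t 15.7 q7 1.58
```

Request:
carry_out([
  [0.003,0,-0.003,0],
  [0,0,0,0],
  [0,0,0,0],
  [0,0,0,0],
], hand=0.015, force=50)

```text
clock: 16.18
tool_pos: [0.6324, -0.1114, 0.0413]
ee_rot: [0.717, -0.023, 0.697, 0.008]
ft_force: [-0.7, 2.4, -1.0]
gripper_width: 0.0239
```

Request:
carry_out([
  [-0.02,0,0,0],
  [-0.03,0,0,0],
  [-0.03,0,0,0],
  [-0.01,0,0,0],
  [0,0,0,0],
])

```text
clock: 16.8
tool_pos: [0.6291, -0.1121, 0.1324]
ee_rot: [0.716, -0.023, 0.697, 0.006]
ft_force: [-0.1, -0.2, -0.8]
gripper_width: 0.0242
```

```bash
python3 -c "
from h import *
to(E(-.008,-.105,.038),92.4)
crop('scene','s12.png',270,200,120,90)
"
```

```text
tcp [ 0.6291 -0.1121  0.1324] yaw 92.4 | roll -0.001 then txyz [0.0944 0.0021 0.0003] F [-0.1 -0.2 -0.8] w 0.0242 t 16.8 q7 1.61
```

View pics/s12.png

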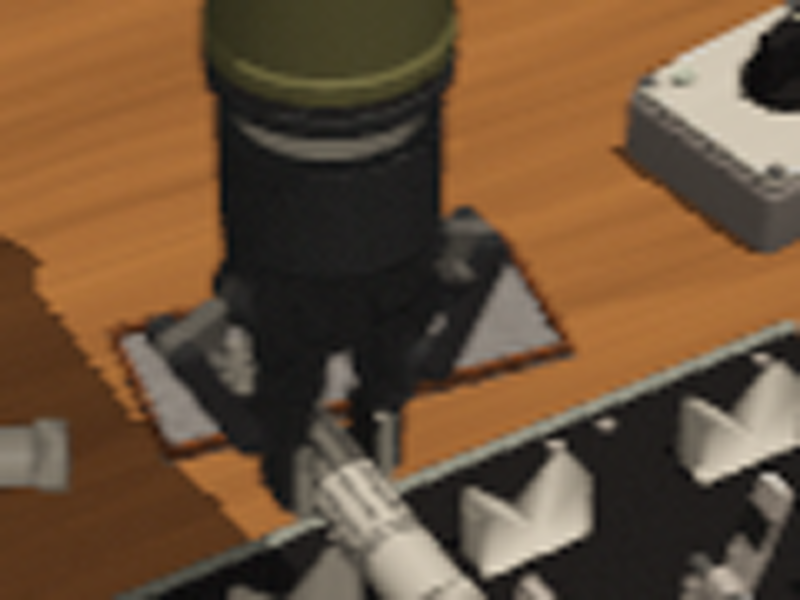

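The engraved tube is held. Now turn and carry it to the tray.

Request:
carry_out([
  [-0.02,0,-0.03,0],
  [0,0,-0.03,0.15],
  [0,0,0,0.15],
  [0,0,0,0.15],
  [0,0,0,0.15],
])

```text
clock: 17.48
tool_pos: [0.5628, -0.1147, 0.1434]
ee_rot: [0.685, 0.195, 0.67, -0.207]
ft_force: [0.6, 0.7, -0.8]
gripper_width: 0.0239
```

Request:
carry_out([
  [0,0,0,0.15],
  [0,0,0,0.15],
  [0,0,0,0.15],
  [0,0,0,0.15],
  [0,0,0,0.15],
])

```text
clock: 18.1
tool_pos: [0.559, -0.1148, 0.1359]
ee_rot: [0.557, 0.437, 0.545, -0.448]
ft_force: [-0.2, -0.5, 0.3]
gripper_width: 0.0241
```

Request:
carry_out([
  [0,0,0,0.15],
  [0,0,0,0.15],
  [0,0,0,0],
])

```text
clock: 18.48
tool_pos: [0.5569, -0.1148, 0.1317]
ee_rot: [-0.482, -0.516, -0.471, 0.529]
ft_force: [-0.4, 0.2, -0.2]
gripper_width: 0.0244
```

```bash
python3 -c "
from h import *
to([.439,-.005,.12],-6.9)
"
```

```text
tcp [ 0.5569 -0.1148  0.1317] yaw -5.3 | roll 0.028 then txyz [ 0.0095 -0.1302 -0.0951] F [-0.4  0.2 -0.2] w 0.0244 t 18.5 q7 0.23
```

Request:
carry_out([
  [0,-0.045,-0.03,0.028],
  [0,-0.045,-0.03,0],
  [0,-0.035,-0.03,0],
  [0,0,0,0],
  [0,0,0,0],
])

```text
clock: 19.1
tool_pos: [0.4383, -0.0104, 0.1263]
ee_rot: [-0.479, -0.517, -0.468, 0.533]
ft_force: [-0.4, -0.5, -0.4]
gripper_width: 0.0243
```

```bash
python3 -c "
from h import *
to([.439,-.005,.008],-6.9)
crop('scene','s13.png',250,180,140,105);crop('top','t6.png',230,220,140,105)
"
```

```text
tcp [ 0.4383 -0.0104  0.1263] yaw -5.9 | roll 0.017 then txyz [ 0.1182  0.0005 -0.0087] F [-0.4 -0.5 -0.4] w 0.0243 t 19.1 q7 0.02
```

View pics/s13.png

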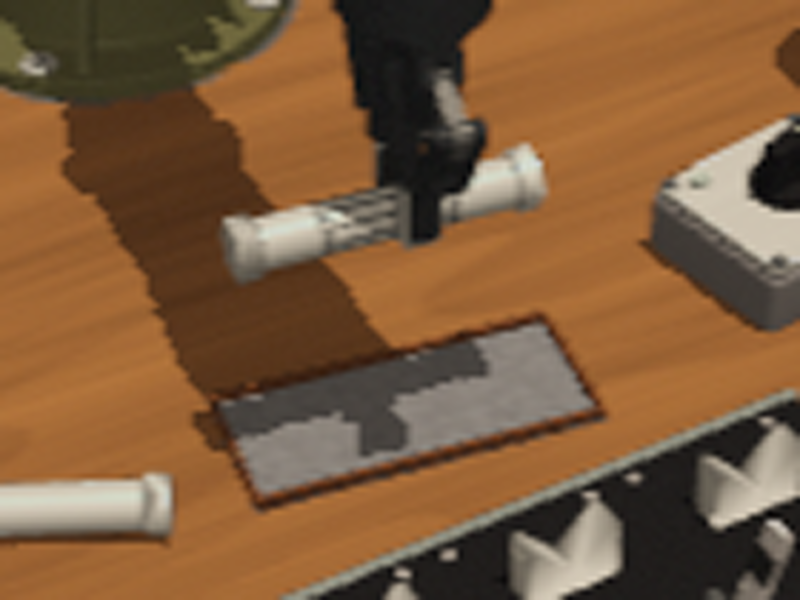

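View pics/t6.png

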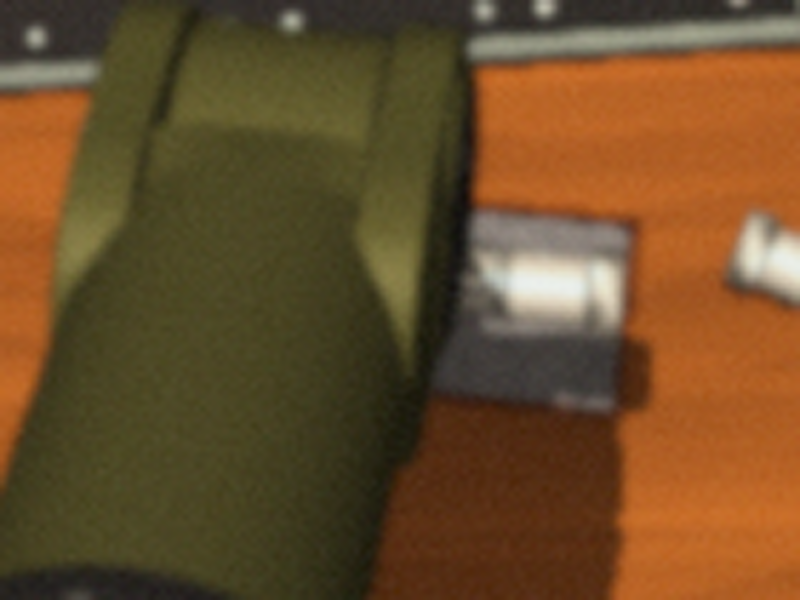

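Request:
carry_out([
  [0.035,0,-0.008,0.017],
  [0.035,0,0,0],
  [0.02,0,0,0],
  [0,0,0,0],
  [0,0,0,0],
])

```text
clock: 19.82
tool_pos: [0.4443, -0.0095, 0.034]
ee_rot: [-0.474, -0.523, -0.461, 0.538]
ft_force: [0.9, -0.2, -0.8]
gripper_width: 0.0241
```

```bash
python3 -c "
from h import *
to([.439,-.005,.008],-6.9)
"
```

```text
tcp [ 0.4443 -0.0095  0.034 ] yaw -7.2 | roll -0.005 then txyz [ 0.0258 -0.0058 -0.0046] F [ 0.9 -0.2 -0.8] w 0.0241 t 19.8 q7 0.08
```

Request:
carry_out([
  [0.01,-0.0055,-0.0045,0],
  [0.008,0,0,0],
  [0.004,0,0,0],
  [0,0,0,0],
])

```text
clock: 20.32
tool_pos: [0.4403, -0.0046, 0.0119]
ee_rot: [-0.475, -0.524, -0.46, 0.536]
ft_force: [-0.7, 0.8, 0.0]
gripper_width: 0.0243
```

```bash
python3 -c "
from h import *
to([.439,-.005,.008],-6.9)
"
```

```text
tcp [ 0.4403 -0.0046  0.0119] yaw -7.2 | roll -0.005 then txyz [ 0.0039 -0.0013  0.0005] F [-0.7  0.8  0. ] w 0.0243 t 20.3 q7 0.08
```

Request:
carry_out([
  [0.003,0,0,0],
  [0,0,0,0],
])

```text
clock: 20.58
tool_pos: [0.4405, -0.0047, 0.0089]
ee_rot: [-0.475, -0.524, -0.46, 0.536]
ft_force: [0.3, -0.6, -1.3]
gripper_width: 0.0243
```

Request:
carry_out([
  [0,0,0,0],
  [0,0,0,0],
  [0,0,0,0],
], hand=0.036)

```text
clock: 20.95
tool_pos: [0.4409, -0.0047, 0.0092]
ee_rot: [-0.475, -0.525, -0.46, 0.536]
ft_force: [-0.5, 0.4, 0.4]
gripper_width: 0.036
```

Request:
carry_out([
  [-0.03,0,0,0],
  [-0.05,0,0,0],
  [-0.05,0,0,0],
  [0,0,0,0],
])

```text
clock: 21.45
tool_pos: [0.4405, -0.0012, 0.1427]
ee_rot: [-0.475, -0.524, -0.46, 0.537]
ft_force: [0.1, 0.9, -0.1]
gripper_width: 0.0359
```

```bash
python3 -c "
from h import *
to([.439,-.005,.008],-6.9)
crop('scene','s14.png',250,180,140,105)
a=robot.get_image('top'); crop('top','t7.png',310,170,180,135,a)
"
```

```text
tcp [ 0.4405 -0.0012  0.1427] yaw -7.2 | roll -0.006 then txyz [ 0.1348 -0.0016  0.0002] F [ 0.1  0.9 -0.1] w 0.0359 t 21.4 q7 -0.02
```

View pics/s14.png

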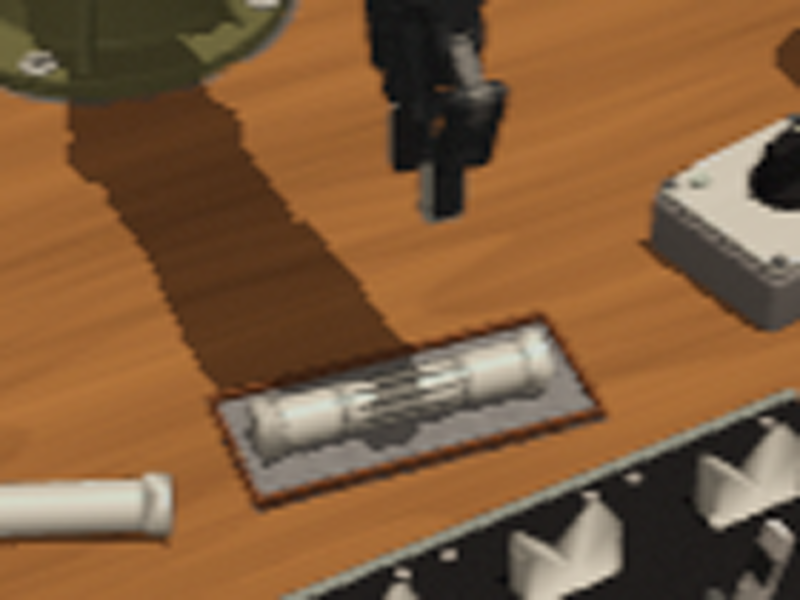

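View pics/t7.png

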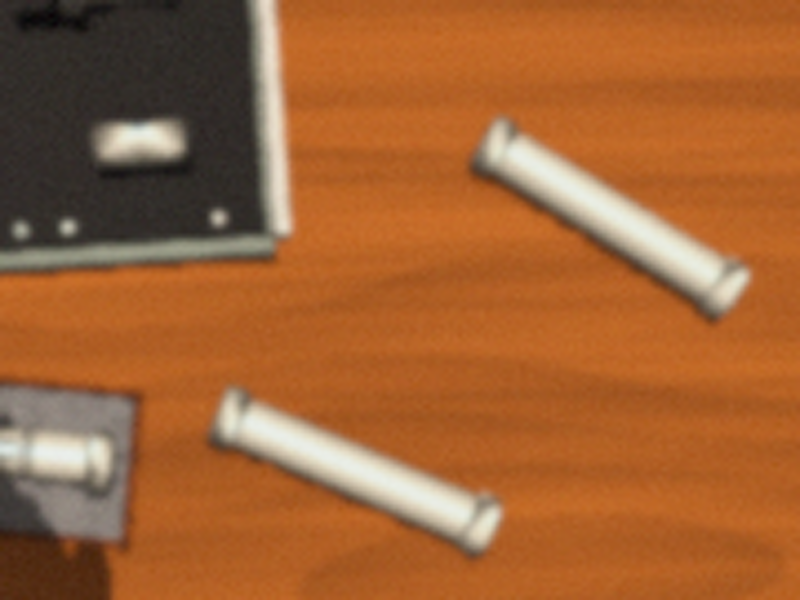

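The engraved tube lies in the tray and the blanks have not moved. Next I measure them again and check the tray fit.

```bash
cat >> h.py <<'E'
def blanks(boxes,z=.016):
    a=robot.get_image("top"); hsv=cv2.cvtColor(a,cv2.COLOR_BGR2HSV); w=((hsv[...,2]>110)&(hsv[...,1]<90)).astype(np.uint8)*255
    for x0,y0,x1,y1 in boxes:
        mm=np.zeros_like(w); mm[y0:y1,x0:x1]=w[y0:y1,x0:x1]; mm=cv2.morphologyEx(mm,cv2.MORPH_OPEN,np.ones((3,3),np.uint8))
        for c in cv2.findContours(mm,0,2)[0]:
            if cv2.contourArea(c)<200: continue
            P=np.array([pt("top",*p[0],z)[:2] for p in c]).astype(np.float32)*1000
            r=cv2.minAreaRect(P); b=cv2.boxPoints(r); e=max([b[1]-b[0],b[2]-b[1]],key=np.linalg.norm)
            print("blank",np.round(r[0],1),np.round(r[1],1),"ang",(np.degrees(np.arctan2(e[1],e[0]))%180).round(1))
E
python3 - <<'E'
from h import *
blanks([(352,170,490,310)])
# tray check in scene: tube ends & tray corners (crop scale 800/140)
S=140/800; f=lambda u,v,z:pt("scene",250+u*S-.5+.5*S,180+v*S-.5+.5*S,z)
cs=np.array([f(213,397,.008),f(543,315,.008),f(604,412,.008),f(260,507,.008)])[:,:2]; print(cs.round(4),cs.mean(0).round(4))
e=np.array([f(268,425,.017),f(540,355,.017)])[:,:2]; print(e.round(4),e.mean(0).round(4))
to([.4235,-.2237,.06],65.1-90)
E
```

```text
blank [ 423.  -223.7] [157.3  28.4] ang 65.1
blank [ 553.9 -363.5] [157.3  28.4] ang 57.0
blank [ 601.9 -180.7] [ 48.8 144.5] ang 163.1
[[ 0.3855 -0.0994]
 [ 0.4089  0.0831]
 [ 0.4896  0.0735]
 [ 0.4698 -0.1114]] [ 0.4384 -0.0135]
[[ 0.4269 -0.0867]
 [ 0.4448  0.0609]] [ 0.4358 -0.0129]
tcp [ 0.438  -0.0011  0.1391] yaw -7.2 | roll 0.309 then txyz [0.0855 0.08   0.2057] F [-0.2  0.8 -0.4] w 0.036 t 21.6 q7 -0.02
```

Request:
carry_out([
  [0,0.015,0.045,0.155],
  [0,0,0.045,0.155],
  [0,0.02,0.045,0],
  [0,0.02,0.045,0],
  [0,0,0,0],
], hand=0.055)

```text
clock: 22.22
tool_pos: [0.4288, -0.1933, 0.1372]
ee_rot: [-0.382, -0.587, -0.373, 0.609]
ft_force: [-0.1, 0.6, -0.4]
gripper_width: 0.0549
```

```bash
python3 -c "
from h import *
to([.4188,-.2328,.06],65.1-90)
"
```

```text
tcp [ 0.4288 -0.1933  0.1372] yaw -25.4 | roll -0.009 then txyz [0.0785 0.0081 0.0375] F [-0.1  0.6 -0.4] w 0.0549 t 22.2 q7 0.16
```

Request:
carry_out([
  [0.03,0.008,0.0375,-0.009],
  [0.03,0,0,0],
  [0,0,0,0],
  [0,0,0,0],
])

```text
clock: 22.72
tool_pos: [0.4172, -0.2297, 0.0734]
ee_rot: [-0.383, -0.583, -0.379, 0.608]
ft_force: [-0.3, 0.9, -1.2]
gripper_width: 0.0547
```

```bash
python3 -c "
from h import *
to([.4188,-.2328,.007],65.1-90)
crop('scene','s15.png',190,200,120,90);crop('top','t8.png',340,220,120,90)
"
```

```text
tcp [ 0.4172 -0.2297  0.0734] yaw -24.8 | roll 0.002 then txyz [ 0.0664  0.0037 -0.    ] F [-0.3  0.9 -1.2] w 0.0547 t 22.7 q7 0.31
```

View pics/s15.png

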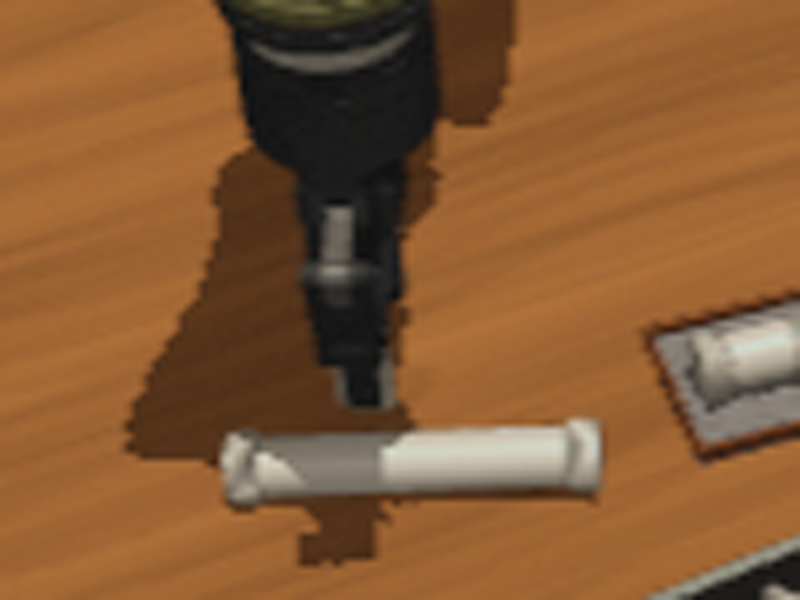

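The fingers are aligned over the near blank at crop (380,460). Lowering.

Request:
carry_out([
  [0.025,0.003,0,0],
  [0.02,0,0,0],
  [0.012,0,0,0],
  [0,0,0,0],
  [0,0,0,0],
])

```text
clock: 23.45
tool_pos: [0.423, -0.2315, 0.0196]
ee_rot: [-0.387, -0.585, -0.378, 0.605]
ft_force: [-0.1, -0.2, -0.4]
gripper_width: 0.055
```

```bash
python3 -c "
from h import *
to([.4188,-.2328,.007],65.1-90)
"
```

```text
tcp [ 0.423  -0.2315  0.0196] yaw -24.5 | roll 0.007 then txyz [ 0.0127 -0.0032  0.0026] F [-0.1 -0.2 -0.4] w 0.055 t 23.4 q7 0.36
```

Request:
carry_out([
  [0.007,-0.003,0.002,0.007],
  [0.005,0,0,0],
  [0,0,0,0],
])

```text
clock: 23.82
tool_pos: [0.4195, -0.2327, 0.008]
ee_rot: [-0.385, -0.586, -0.375, 0.606]
ft_force: [0.1, 0.3, -0.3]
gripper_width: 0.0551
```

Request:
carry_out([
  [0,0,0,0],
  [0,0,0,0],
  [0,0,0,0],
  [0,0,0,0],
], hand=0.015, force=60)

```text
clock: 24.32
tool_pos: [0.4196, -0.2327, 0.0084]
ee_rot: [-0.386, -0.586, -0.375, 0.606]
ft_force: [-0.3, -0.1, -1.1]
gripper_width: 0.0236
```

```bash
python3 -c "
from h import *
to([.4188,-.2328,.15],-24.9)
"
```

```text
tcp [ 0.4196 -0.2327  0.0084] yaw -24.9 | roll 0.0 then txyz [-0.1415 -0.0011  0.0048] F [-0.3 -0.1 -1.1] w 0.0236 t 24.3 q7 0.37
```

Request:
carry_out([
  [-0.05,0,0,0],
  [-0.05,0,0,0],
  [-0.04,0,0,0.155],
  [0,0,0,0.155],
  [0,0,0,0.155],
])

```text
clock: 24.95
tool_pos: [0.4216, -0.2287, 0.1523]
ee_rot: [-0.235, -0.661, -0.222, 0.677]
ft_force: [-0.0, -0.2, -2.0]
gripper_width: 0.0239
```

Request:
carry_out([
  [0,0,0,0.155],
  [0,0,0,0.155],
  [0,0,0,0.155],
  [0,0,0,0.155],
  [0,0,0,0],
])

```text
clock: 25.58
tool_pos: [0.4211, -0.2277, 0.1522]
ee_rot: [-0.015, -0.701, 0.002, 0.713]
ft_force: [1.3, 0.5, -0.7]
gripper_width: 0.0237
```

```bash
python3 -c "
from h import *
to(E(-.010,-.105,.13),-87.6)
crop('scene','s16.png',190,150,160,120)
"
```

```text
tcp [ 0.4211 -0.2277  0.1522] yaw -88.9 | roll -0.023 then txyz [ 0.016  -0.107  -0.2137] F [ 1.3  0.5 -0.7] w 0.0237 t 25.6 q7 -0.64
```

View pics/s16.png

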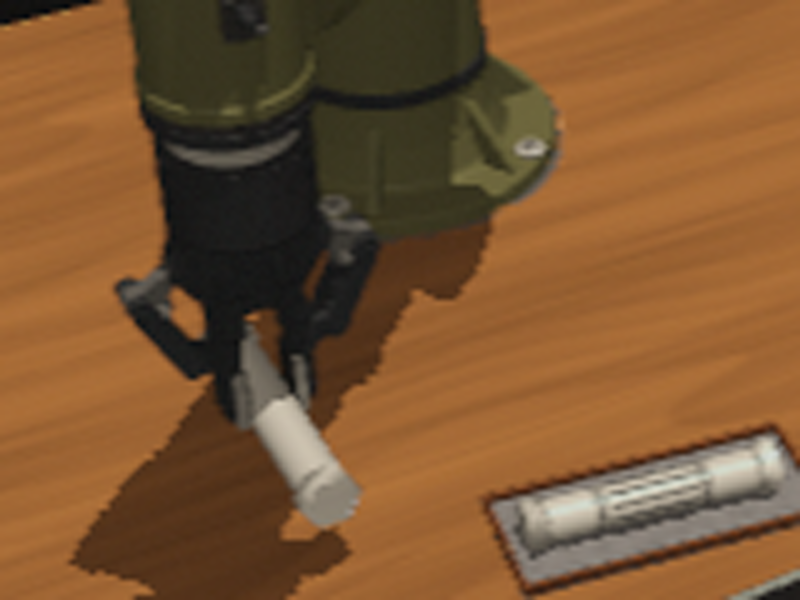

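Request:
carry_out([
  [0,-0.027,-0.053,-0.012],
  [0,-0.027,-0.053,-0.011],
  [0,-0.027,-0.053,0],
  [0,-0.02,-0.045,0],
  [0,0,0,0],
])

```text
clock: 26.25
tool_pos: [0.6267, -0.116, 0.1459]
ee_rot: [-0.029, -0.701, -0.013, 0.712]
ft_force: [0.5, 0.2, -1.7]
gripper_width: 0.024
```

```bash
python3 -c "
from h import *
to(E(-.010,-.105,.10),-87.6)
"
```

```text
tcp [ 0.6267 -0.116   0.1459] yaw -86.6 | roll 0.018 then txyz [ 0.0457 -0.0045 -0.0041] F [ 0.5  0.2 -1.7] w 0.024 t 26.2 q7 -0.92
```

Request:
carry_out([
  [0.02,-0.0045,-0.004,0.018],
  [0.02,0,0,0],
  [0,0,0,0],
  [0,0,0,0],
])

```text
clock: 26.75
tool_pos: [0.6268, -0.1135, 0.1022]
ee_rot: [-0.022, -0.7, -0.007, 0.713]
ft_force: [-0.3, -0.3, -0.2]
gripper_width: 0.0237
```

```bash
python3 -c "
from h import *
to(E(-.010,-.105,.06),-87.6)
crop('scene','s17.png',260,210,120,90)
"
```

```text
tcp [ 0.6268 -0.1135  0.1022] yaw -87.7 | roll -0.001 then txyz [ 0.0421 -0.002  -0.0039] F [-0.3 -0.3 -0.2] w 0.0237 t 26.8 q7 -0.9
```

View pics/s17.png

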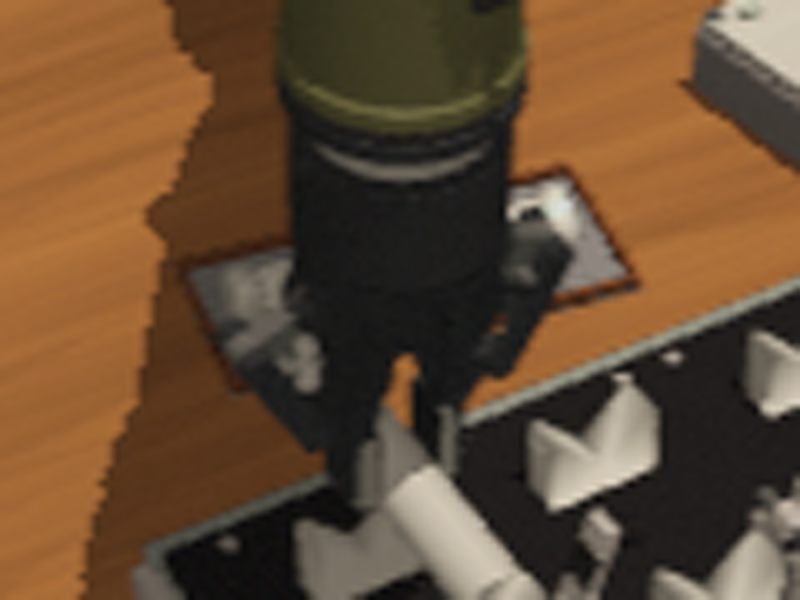

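Request:
carry_out([
  [0.015,-0.002,-0.004,0],
  [0.015,0,0,0],
  [0.008,0,0,0],
  [0,0,0,0],
])

```text
clock: 27.3
tool_pos: [0.6303, -0.1122, 0.0618]
ee_rot: [-0.022, -0.701, -0.007, 0.713]
ft_force: [0.5, -0.6, -0.8]
gripper_width: 0.0237
```

```bash
python3 -c "
from h import *
to(E(-.010,-.105,.0445),-87.6)
"
```

```text
tcp [ 0.6303 -0.1122  0.0618] yaw -87.7 | roll -0.001 then txyz [ 0.0173 -0.0002  0.    ] F [ 0.5 -0.6 -0.8] w 0.0237 t 27.3 q7 -0.88
```

Request:
carry_out([
  [0.007,0,0,0],
  [0.005,0,0,0],
  [0,0,0,0],
])

```text
clock: 27.68
tool_pos: [0.6303, -0.1127, 0.0494]
ee_rot: [-0.022, -0.701, -0.007, 0.713]
ft_force: [0.3, -0.2, -0.1]
gripper_width: 0.0238
```

Request:
carry_out([
  [0.003,0,0,0],
  [0.002,0,0,0],
  [0,0,0,0],
])

```text
clock: 28.05
tool_pos: [0.6309, -0.1114, 0.046]
ee_rot: [-0.022, -0.701, -0.008, 0.712]
ft_force: [-0.2, 0.2, -0.4]
gripper_width: 0.0233
```

```bash
python3 -c "
from h import *
to(E(-.010,-.105,.0445),-87.6)
crop('scene','s18.png',270,230,120,90)
"
```

```text
tcp [ 0.6309 -0.1114  0.046 ] yaw -87.6 | roll -0.0 then txyz [0.0016 0.0008 0.001 ] F [-0.2  0.2 -0.4] w 0.0233 t 28.1 q7 -0.87
```

View pics/s18.png

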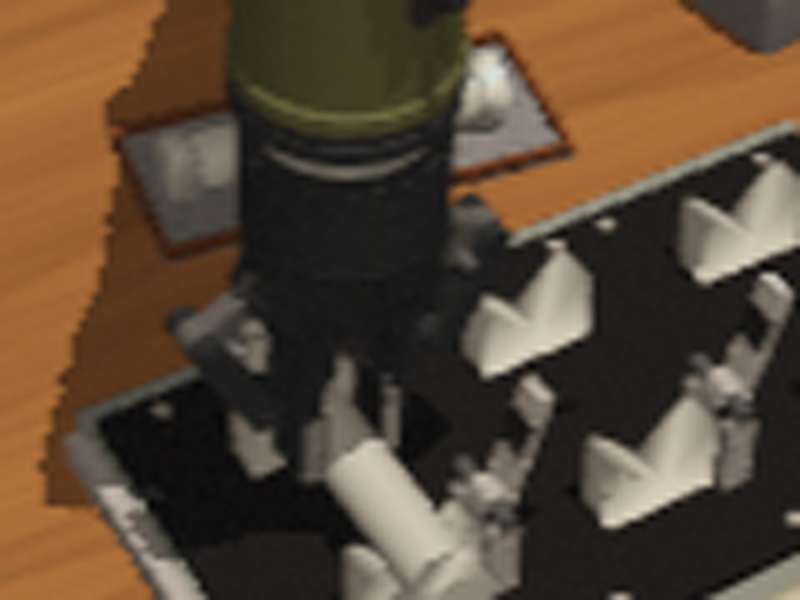

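Request:
carry_out([
  [0.002,0,0,0],
  [0,0,0,0],
])

```text
clock: 28.35
tool_pos: [0.6311, -0.1108, 0.0451]
ee_rot: [-0.021, -0.702, -0.008, 0.712]
ft_force: [-1.5, 2.3, 1.5]
gripper_width: 0.0237
```

Request:
carry_out([
  [0,0,0,0],
  [0,0,0,0],
  [0,0,0,0],
  [0,0,0,0],
], hand=0.045)

```text
clock: 28.85
tool_pos: [0.6314, -0.1118, 0.0446]
ee_rot: [-0.022, -0.702, -0.008, 0.712]
ft_force: [0.4, -0.1, 0.2]
gripper_width: 0.0449
```

Request:
carry_out([
  [-0.03,0,0,0],
  [-0.04,0,0,0],
  [-0.03,0,0,0],
  [0,0,0.02,0],
  [0,0,0,0],
])

```text
clock: 29.48
tool_pos: [0.6123, -0.111, 0.1472]
ee_rot: [-0.022, -0.701, -0.007, 0.712]
ft_force: [0.6, -0.1, 0.4]
gripper_width: 0.045
```

```bash
python3 -c "
from h import *
to(E(-.010,-.105,.0445),-87.6)
crop('scene','s19.png',270,230,120,90)
"
```

```text
tcp [ 0.6123 -0.111   0.1472] yaw -87.7 | roll -0.001 then txyz [ 0.1024  0.     -0.0192] F [ 0.6 -0.1  0.4] w 0.045 t 29.5 q7 -0.93
```

View pics/s19.png

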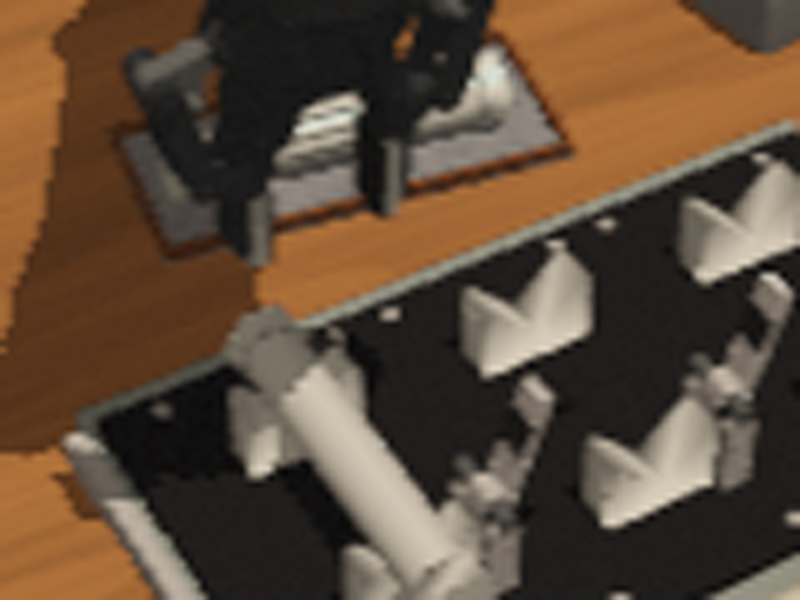

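The blank is seated in v_a. Next I close strap_a by pushing it over with the shut fingers.

```bash
python3 -c "
from h import *
to(E(.045,-.015,.14),-87.6)
"
```

```text
tcp [ 0.6135 -0.1107  0.1473] yaw -87.6 | roll -0.0 then txyz [ 0.0044 -0.0878 -0.0714] F [-0.1 -0.1  0.2] w 0.0451 t 29.5 q7 -0.93
```

Request:
carry_out([
  [0,-0.045,-0.036,0],
  [0,-0.043,-0.035,0],
  [0,0,0,0],
  [0,0,0,0],
], hand=0)

```text
clock: 30.02
tool_pos: [0.6845, -0.018, 0.1428]
ee_rot: [-0.022, -0.702, -0.007, 0.712]
ft_force: [0.2, -0.8, 0.2]
gripper_width: 0.0
```

```bash
python3 -c "
from h import *
to(E(.045,-.015,.086),-87.6)
crop('scene','s20.png',290,230,120,90)
"
```

```text
tcp [ 0.6845 -0.018   0.1428] yaw -87.7 | roll -0.001 then txyz [0.0568 0.0007 0.0027] F [ 0.2 -0.8  0.2] w 0.0 t 30.0 q7 -1.1
```

View pics/s20.png

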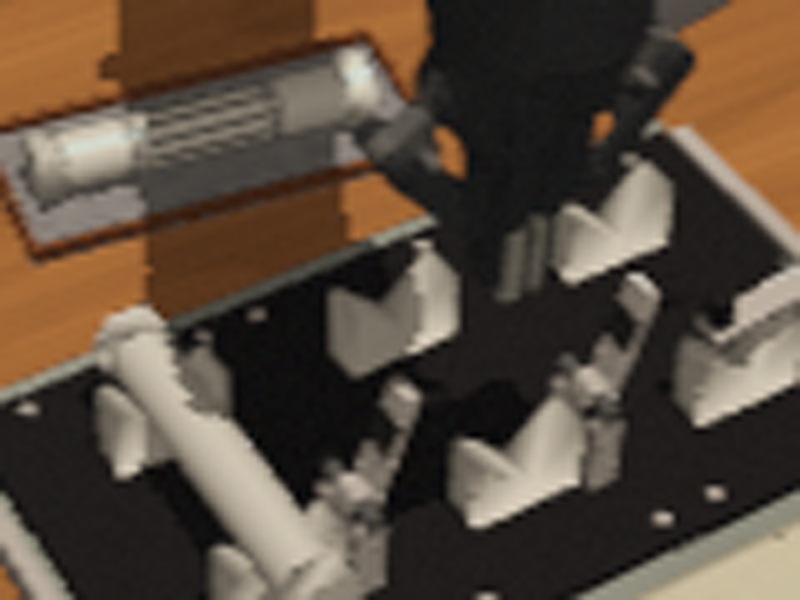

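Request:
carry_out([
  [0.025,0,0.002,0],
  [0.02,0,0,0],
  [0.01,0,0,0],
  [0,0,0,0],
])

```text
clock: 30.58
tool_pos: [0.6807, -0.0232, 0.0873]
ee_rot: [-0.02, -0.702, -0.005, 0.712]
ft_force: [1.2, 0.4, -0.2]
gripper_width: 0.0002
```

```bash
python3 -c "
from h import *
to(E(.045,-.085,.086),-87.6)
crop('scene','s21.png',290,230,120,90)
"
```

```text
tcp [ 0.6807 -0.0232  0.0873] yaw -88.0 | roll -0.007 then txyz [ 0.0027  0.0669 -0.0005] F [ 1.2  0.4 -0.2] w 0.0002 t 30.6 q7 -1.06
```

View pics/s21.png

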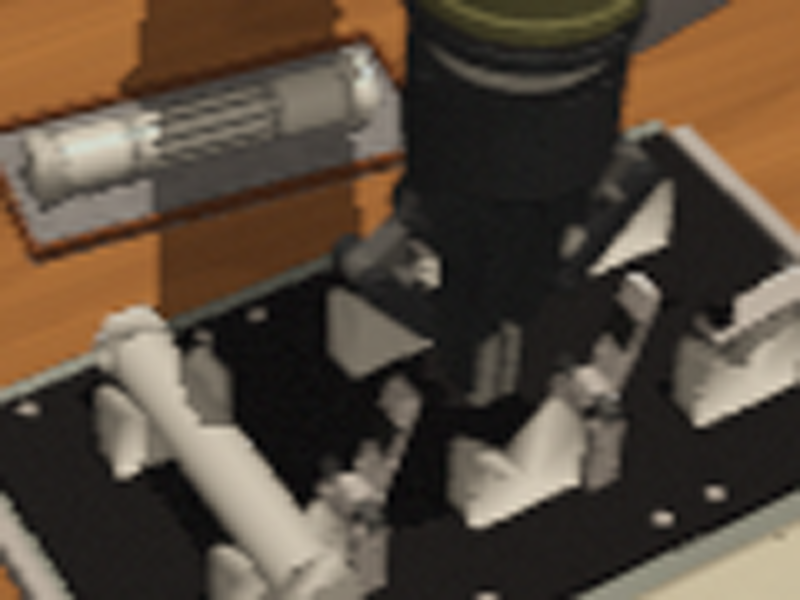

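Request:
carry_out([
  [0,0.012,0,0],
  [0,0.012,0,0],
  [0,0.012,0,0],
  [0,0.012,0,0],
  [0,0.012,0,0],
])

```text
clock: 31.25
tool_pos: [0.6864, -0.0781, 0.0951]
ee_rot: [-0.019, -0.705, -0.011, 0.709]
ft_force: [-0.9, 0.7, -0.5]
gripper_width: 0.0002
```

```bash
python3 -c "
from h import *
to(E(.045,-.085,.086),-87.6)
crop('scene','s22.png',290,230,120,90)
"
```

```text
tcp [ 0.6864 -0.0781  0.0951] yaw -87.6 | roll 0.0 then txyz [0.0092 0.0117 0.0028] F [-0.9  0.7 -0.5] w 0.0002 t 31.2 q7 -0.98
```

View pics/s22.png

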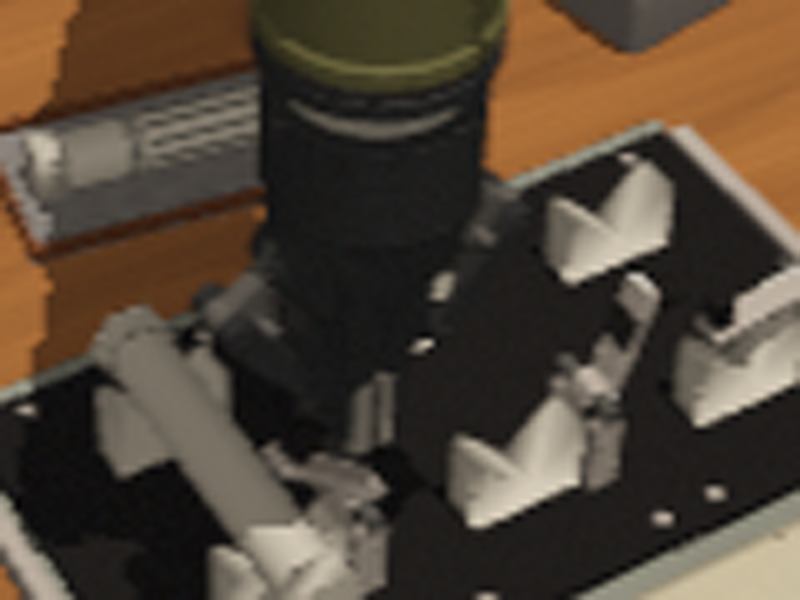

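Request:
carry_out([
  [-0.03,-0.01,0,0],
  [-0.03,0,0,0],
  [0,0,0,0],
])

```text
clock: 31.68
tool_pos: [0.6861, -0.0752, 0.1572]
ee_rot: [-0.019, -0.706, -0.006, 0.708]
ft_force: [0.5, -0.6, -0.4]
gripper_width: 0.0002
```

```bash
python3 -c "
from h import *
to(E(.045,-.118,.11),-87.6)
crop('scene','s23.png',280,250,100,75)
"
```

```text
tcp [ 0.6861 -0.0752  0.1572] yaw -88.0 | roll -0.007 then txyz [0.048  0.047  0.0025] F [ 0.5 -0.6 -0.4] w 0.0002 t 31.7 q7 -1.03
```

View pics/s23.png

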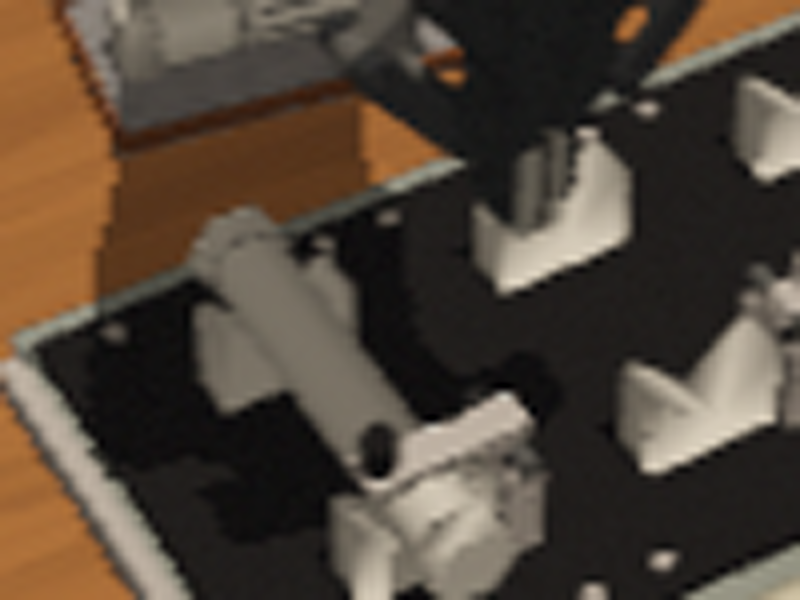

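Strap_a is shut over the blank, with the knob upright at crop (380,450). I'll re-measure the other blank now.

```bash
python3 -c "
from h import *
blanks([(376,170,500,310)])
to([.5485,-.3719,.14],-33)
"
```

```text
blank [ 553.4 -363.2] [157.3  29.7] ang 57.0
tcp [ 0.6849 -0.074   0.1544] yaw -88.0 | roll -0.959 then txyz [0.0201 0.0479 0.3238] F [-0.2  0.2 -0.7] w 0.0004 t 31.8 q7 -1.03
```

Request:
carry_out([
  [0,0.05,0.025,-0.12],
  [0,0.047,0.03,-0.12],
  [0,0.043,0.036,-0.12],
  [0,0.04,0.04,-0.12],
  [0,0.03,0.04,-0.12],
], hand=0.055)

```text
clock: 32.4
tool_pos: [0.5752, -0.3261, 0.1509]
ee_rot: [-0.233, -0.662, -0.229, 0.675]
ft_force: [0.6, -0.3, 0.5]
gripper_width: 0.0553
```

Request:
carry_out([
  [0,0,0,-0.12],
  [0,0,0,-0.12],
  [0,0,0,-0.12],
  [0,0,0,0],
])

```text
clock: 32.9
tool_pos: [0.5682, -0.3334, 0.146]
ee_rot: [-0.346, -0.607, -0.347, 0.626]
ft_force: [-0.7, 0.6, -0.4]
gripper_width: 0.0551
```

```bash
python3 -c "
from h import *
to([.5485,-.3719,.1],-33)
"
```

```text
tcp [ 0.5682 -0.3334  0.146 ] yaw -31.3 | roll 0.03 then txyz [0.0469 0.0051 0.0419] F [-0.7  0.6 -0.4] w 0.0551 t 32.9 q7 0.2
```

Request:
carry_out([
  [0.02,0.003,0.025,0.03],
  [0.02,0.002,0.017,0],
  [0.02,0,0,0],
  [0,0,0,0],
])

```text
clock: 33.4
tool_pos: [0.5476, -0.3722, 0.0825]
ee_rot: [-0.333, -0.613, -0.335, 0.633]
ft_force: [0.2, -0.4, 0.2]
gripper_width: 0.0553
```

```bash
python3 -c "
from h import *
to([.5482,-.3716,.03],-33)
crop('scene','s24.png',160,260,120,90)
"
```

```text
tcp [ 0.5476 -0.3722  0.0825] yaw -33.7 | roll -0.012 then txyz [ 0.0524  0.0011 -0.0021] F [ 0.2 -0.4  0.2] w 0.0553 t 33.4 q7 0.26
```

View pics/s24.png

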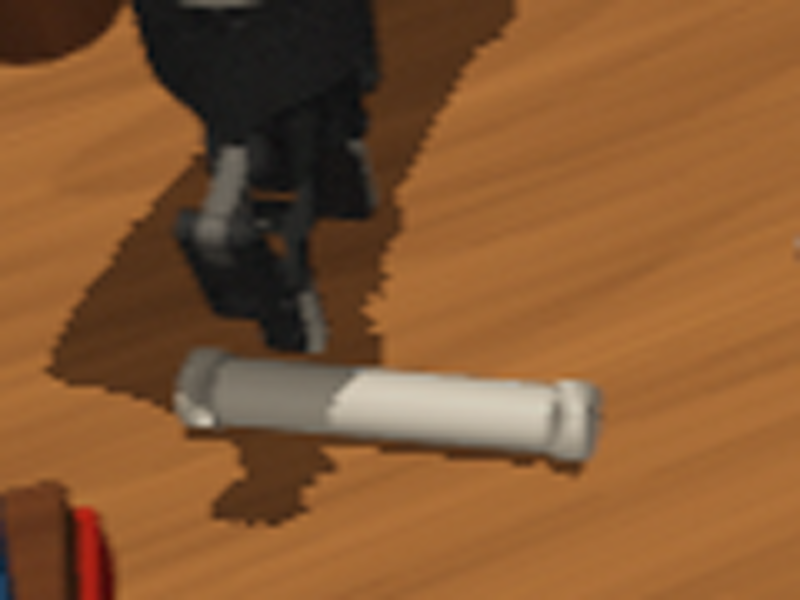

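Request:
carry_out([
  [0.025,0.001,-0.002,-0.012],
  [0.02,0,0,0],
  [0.01,0,0,0],
  [0,0,0,0],
])

```text
clock: 33.95
tool_pos: [0.5515, -0.373, 0.031]
ee_rot: [-0.338, -0.612, -0.336, 0.631]
ft_force: [0.1, -0.1, 0.3]
gripper_width: 0.0551
```

```bash
python3 -c "
from h import *
to([.5482,-.3716,.008],-33)
"
```

```text
tcp [ 0.5515 -0.373   0.031 ] yaw -33.0 | roll -0.001 then txyz [ 0.023  -0.0033  0.0001] F [ 0.1 -0.1  0.3] w 0.0551 t 34.0 q7 0.29
```

Request:
carry_out([
  [0.01,-0.003,0,0],
  [0.008,0,0,0],
  [0.003,0,0,0],
  [0,0,0,0],
])

```text
clock: 34.45
tool_pos: [0.5493, -0.3721, 0.0106]
ee_rot: [-0.339, -0.613, -0.335, 0.63]
ft_force: [0.3, -0.3, -0.8]
gripper_width: 0.0549
```

Request:
carry_out([
  [0,0,0,0],
  [0,0,0,0],
  [0,0,0,0],
  [0,0,0,0],
], hand=0.015, force=60)

```text
clock: 34.95
tool_pos: [0.5497, -0.3725, 0.0115]
ee_rot: [-0.339, -0.613, -0.335, 0.63]
ft_force: [0.6, 0.3, -0.3]
gripper_width: 0.0232
```

Request:
carry_out([
  [-0.05,0,0,0],
  [-0.05,0,0,0],
  [-0.05,0,0,0.135],
  [0,0,0,0.135],
  [0,0,0,0.135],
])

```text
clock: 35.58
tool_pos: [0.5519, -0.3696, 0.1656]
ee_rot: [-0.205, -0.67, -0.198, 0.686]
ft_force: [0.1, -0.0, -0.5]
gripper_width: 0.0234
```

Request:
carry_out([
  [0,0,0,0.135],
  [0,0,0,0.135],
  [0,0,0,0.135],
  [0,0,0,0.135],
  [0,0,0,0],
])

```text
clock: 36.2
tool_pos: [0.5519, -0.3689, 0.1655]
ee_rot: [-0.012, -0.7, -0.002, 0.714]
ft_force: [-1.7, -0.0, -0.4]
gripper_width: 0.0235
```

```bash
python3 -c "
from h import *
to(E(-.010,0,.14),-87.6)
crop('scene','s25.png',160,180,160,120)
"
```

```text
tcp [ 0.5519 -0.3689  0.1655] yaw -88.9 | roll -0.022 then txyz [ 0.0186 -0.3584 -0.089 ] F [-1.7 -0.  -0.4] w 0.0235 t 36.2 q7 -0.58
```

View pics/s25.png

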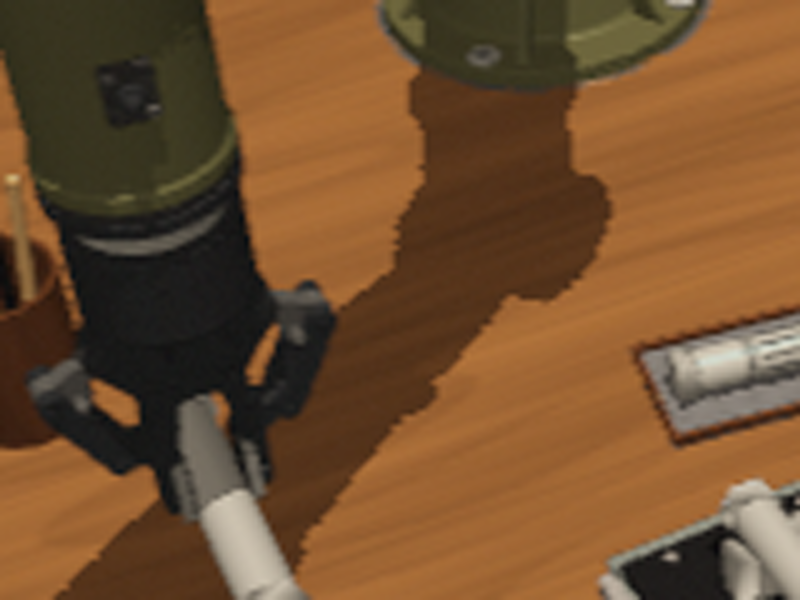

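Request:
carry_out([
  [0,-0.05,-0.0125,-0.022],
  [0,-0.05,-0.0125,0],
  [0,-0.05,-0.0125,0],
  [0,-0.05,-0.0125,0],
  [0,-0.05,-0.0125,0],
])

```text
clock: 36.88
tool_pos: [0.6029, -0.116, 0.1607]
ee_rot: [-0.025, -0.7, -0.012, 0.713]
ft_force: [0.7, 0.5, -0.3]
gripper_width: 0.0237
```

Request:
carry_out([
  [0,-0.05,-0.0125,0],
  [0,-0.025,-0.008,0],
  [0,0,0,0],
  [0,0,0,0],
])

```text
clock: 37.38
tool_pos: [0.6203, -0.0322, 0.1584]
ee_rot: [-0.031, -0.7, -0.019, 0.713]
ft_force: [-0.3, -0.1, -0.0]
gripper_width: 0.0235
```

```bash
python3 -c "
from h import *
to(E(-.010,0,.1),-87.6)
"
```

```text
tcp [ 0.6203 -0.0322  0.1584] yaw -85.9 | roll 0.029 then txyz [ 0.0579 -0.0255 -0.0073] F [-0.3 -0.1 -0. ] w 0.0235 t 37.4 q7 -1.02
```

Request:
carry_out([
  [0.01,-0.025,-0.007,0.029],
  [0.02,0,0,0],
  [0.01,0,0,0],
  [0,0,0,0],
])

```text
clock: 37.88
tool_pos: [0.6245, -0.0145, 0.1186]
ee_rot: [-0.019, -0.701, -0.006, 0.713]
ft_force: [-0.4, -0.7, -1.9]
gripper_width: 0.0239
```

```bash
python3 -c "
from h import *
to(E(-.010,0,.065),-87.6)
crop('scene','s26.png',290,210,120,90)
"
```

```text
tcp [ 0.6245 -0.0145  0.1186] yaw -88.0 | roll -0.007 then txyz [ 0.0534 -0.008  -0.0022] F [-0.4 -0.7 -1.9] w 0.0239 t 37.9 q7 -1.05
```

View pics/s26.png

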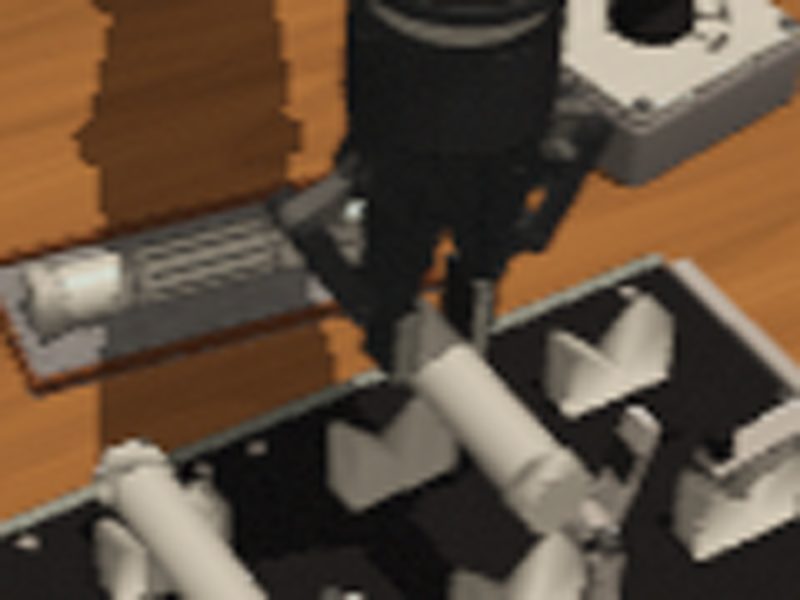

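Request:
carry_out([
  [0.01,-0.0075,-0.002,-0.007],
  [0.01,0,0,0],
  [0.01,0,0,0],
  [0,0,0,0],
])

```text
clock: 38.42
tool_pos: [0.6266, -0.008, 0.0878]
ee_rot: [-0.021, -0.702, -0.008, 0.712]
ft_force: [-0.6, -0.2, 0.0]
gripper_width: 0.0237
```

```bash
python3 -c "
from h import *
to(E(-.010,0.0005,.0475),-87.6)
"
```

```text
tcp [ 0.6266 -0.008   0.0878] yaw -87.6 | roll -0.0 then txyz [ 0.0403 -0.0018  0.0005] F [-0.6 -0.2  0. ] w 0.0237 t 38.4 q7 -1.03
```

Request:
carry_out([
  [0.012,-0.0015,0,0],
  [0.01,0,0,0],
  [0.006,0,0,0],
  [0.004,0,0,0],
  [0,0,0,0],
])

```text
clock: 39.05
tool_pos: [0.6261, -0.0072, 0.0534]
ee_rot: [-0.021, -0.702, -0.008, 0.712]
ft_force: [0.1, 0.6, -0.6]
gripper_width: 0.0237
```

```bash
python3 -c "
from h import *
to(E(-.010,0.0005,.0475),-87.6)
"
```

```text
tcp [ 0.6261 -0.0072  0.0534] yaw -87.6 | roll -0.0 then txyz [ 0.0059 -0.0004  0.0005] F [ 0.1  0.6 -0.6] w 0.0237 t 39.0 q7 -1.0
```

Request:
carry_out([
  [0.003,0,0,0],
  [0.002,0,0,0],
  [0,0,0,0],
])

```text
clock: 39.42
tool_pos: [0.6264, -0.007, 0.049]
ee_rot: [-0.021, -0.702, -0.008, 0.711]
ft_force: [-1.1, 0.9, -0.3]
gripper_width: 0.0232
```

Request:
carry_out([
  [0.002,0,0,0],
  [0,0,0,0],
])

```text
clock: 39.67
tool_pos: [0.6268, -0.0059, 0.0481]
ee_rot: [-0.021, -0.703, -0.009, 0.711]
ft_force: [-0.0, 0.0, 0.2]
gripper_width: 0.0236
```

```bash
python3 -c "
from h import *
to(E(-.010,0.0005,.0475),-87.6)
crop('scene','s27.png',290,230,120,90)
"
```

```text
tcp [ 0.6268 -0.0059  0.0481] yaw -87.6 | roll 0.001 then txyz [0.0006 0.0009 0.0013] F [-0.   0.   0.2] w 0.0236 t 39.7 q7 -1.0
```

View pics/s27.png

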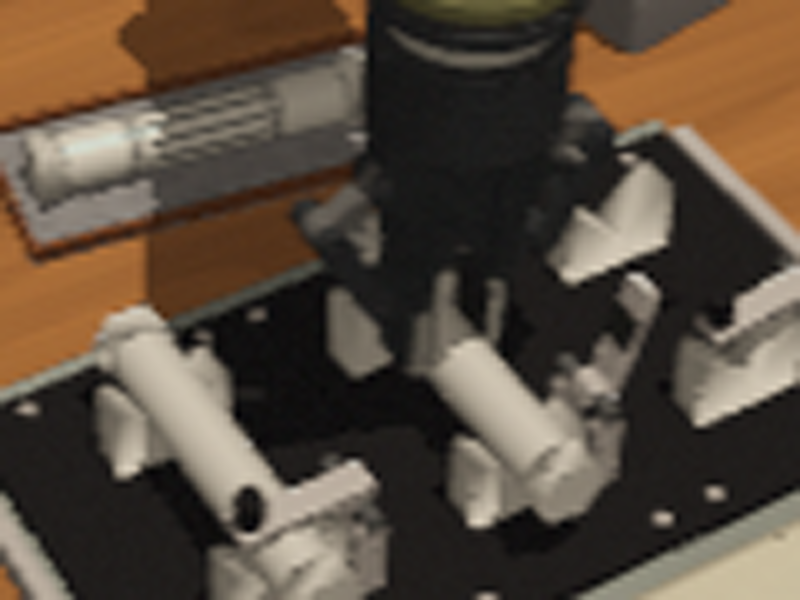

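The blank is down in v_b. Release, lift, then close strap_b the same way.

Request:
carry_out([
  [0,0,0,0],
  [0,0,0,0],
  [0,0,0,0],
  [0,0,0,0],
], hand=0.045)

```text
clock: 40.22
tool_pos: [0.627, -0.007, 0.0478]
ee_rot: [-0.021, -0.703, -0.008, 0.711]
ft_force: [0.1, -0.3, 0.5]
gripper_width: 0.0452
```

Request:
carry_out([
  [-0.03,0,0,0],
  [-0.04,0,0,0],
  [-0.03,0,0,0],
  [0,0,0,0],
])

```text
clock: 40.72
tool_pos: [0.6278, -0.0056, 0.1499]
ee_rot: [-0.021, -0.702, -0.008, 0.712]
ft_force: [0.5, -0.1, -0.7]
gripper_width: 0.0449
```

```bash
python3 -c "
from h import *
to(E(.045,.092,.14),-87.6)
crop('scene','s28.png',290,230,120,90)
"
```

```text
tcp [ 0.6278 -0.0056  0.1499] yaw -87.6 | roll -0.001 then txyz [ 0.0076 -0.0904 -0.0528] F [ 0.5 -0.1 -0.7] w 0.0449 t 40.7 q7 -1.08
```

View pics/s28.png

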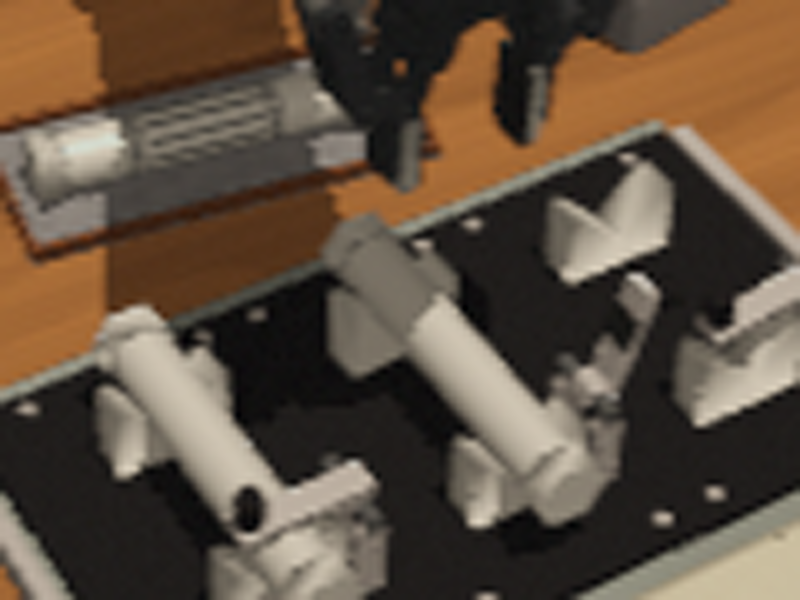

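Request:
carry_out([
  [0,-0.045,-0.027,0],
  [0,-0.045,-0.026,0],
  [0,0,0,0],
  [0,0,0,0],
], hand=0)

```text
clock: 41.28
tool_pos: [0.6753, 0.0881, 0.141]
ee_rot: [-0.02, -0.699, -0.007, 0.715]
ft_force: [0.7, -0.1, -0.0]
gripper_width: -0.0
```

```bash
python3 -c "
from h import *
to(E(.045,.090,.093),-87.6)
"
```

```text
tcp [0.6753 0.0881 0.141 ] yaw -87.8 | roll -0.004 then txyz [ 0.048   0.0024 -0.0023] F [ 0.7 -0.1 -0. ] w -0.0 t 41.3 q7 -1.24
```

Request:
carry_out([
  [0.02,0,-0.002,-0.004],
  [0.02,0,0,0],
  [0.005,0,0,0],
  [0,0,0,0],
])

```text
clock: 41.78
tool_pos: [0.674, 0.0832, 0.0911]
ee_rot: [-0.02, -0.698, -0.006, 0.716]
ft_force: [0.9, 0.6, -0.6]
gripper_width: 0.0
```

```bash
python3 -c "
from h import *
to(E(.045,.02,.088),-87.6)
crop('scene','s29.png',310,220,120,90)
"
```

```text
tcp [0.674  0.0832 0.0911] yaw -87.9 | roll -0.005 then txyz [ 0.0043  0.0684 -0.0028] F [ 0.9  0.6 -0.6] w 0.0 t 41.8 q7 -1.21
```

View pics/s29.png

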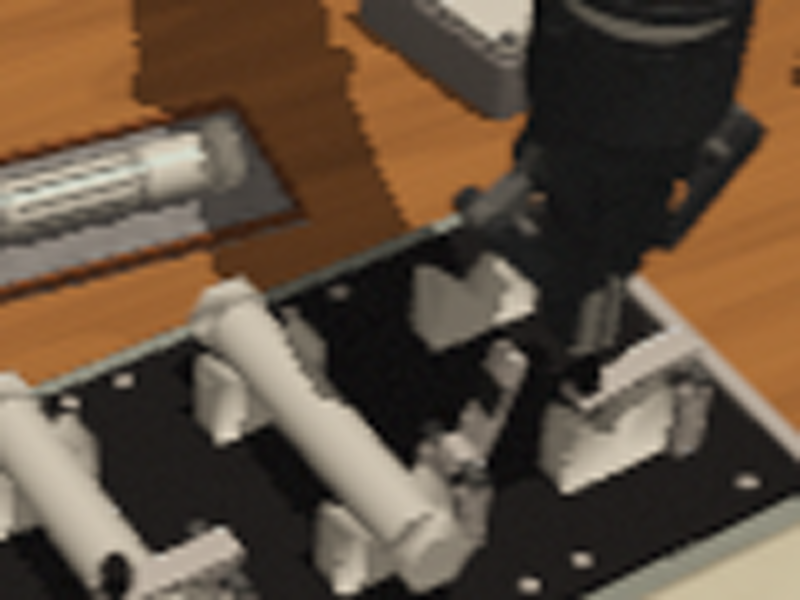

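Request:
carry_out([
  [0,0.012,0,0],
  [0.001,0.012,0,0],
  [0,0.012,0,0],
  [0.001,0.012,0,0],
  [0,0.012,0,0],
])

```text
clock: 42.45
tool_pos: [0.6799, 0.0466, 0.1035]
ee_rot: [-0.014, -0.702, -0.027, 0.712]
ft_force: [-2.4, 2.1, 2.0]
gripper_width: 0.0003
```

Request:
carry_out([
  [0,0.01,0,0],
  [0,0,0,0],
  [-0.03,-0.01,0,0],
  [-0.03,0,0,0],
  [0,0,0,0],
])

```text
clock: 43.08
tool_pos: [0.6809, 0.0402, 0.1651]
ee_rot: [-0.013, -0.702, -0.024, 0.711]
ft_force: [0.4, 0.4, -1.1]
gripper_width: -0.0004
```

```bash
python3 -c "
from h import *
to([.4189,.228,.15],18.4)
crop('scene','s30.png',280,220,120,90)
"
```

```text
tcp [0.6809 0.0402 0.1651] yaw -87.0 | roll -1.839 then txyz [ 0.0213 -0.1892 -0.2606] F [ 0.4  0.4 -1.1] w -0.0004 t 43.1 q7 -1.16
```

View pics/s30.png

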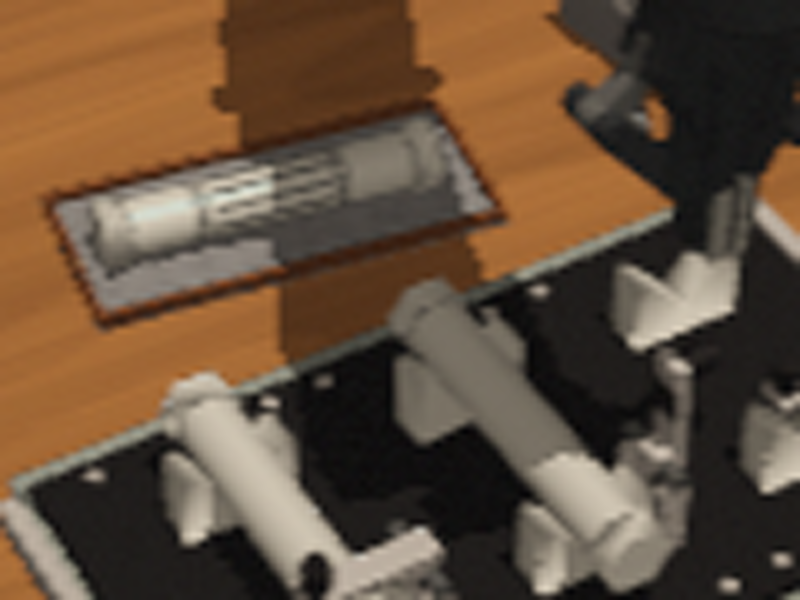

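Strap_b was pushed only to near vertical, at crop (680,400). I'll retry with a firmer push.

Request:
carry_out([
  [0,-0.045,0,0.01],
  [0.02,0,0,0],
  [0.02,0,0,0],
  [0.02,0,0,0],
  [0,0,0,0],
])

```text
clock: 43.75
tool_pos: [0.6741, 0.0869, 0.0959]
ee_rot: [-0.01, -0.699, -0.019, 0.715]
ft_force: [0.1, -1.2, 0.4]
gripper_width: -0.0001
```

```bash
python3 -c "
from h import *
to(E(.045,.088,.087),-87.6)
crop('scene','s31.png',310,220,120,90)
"
```

```text
tcp [0.6741 0.0869 0.0959] yaw -87.7 | roll -0.001 then txyz [ 0.0088  0.0043 -0.0027] F [ 0.1 -1.2  0.4] w -0.0001 t 43.8 q7 -1.19
```

View pics/s31.png

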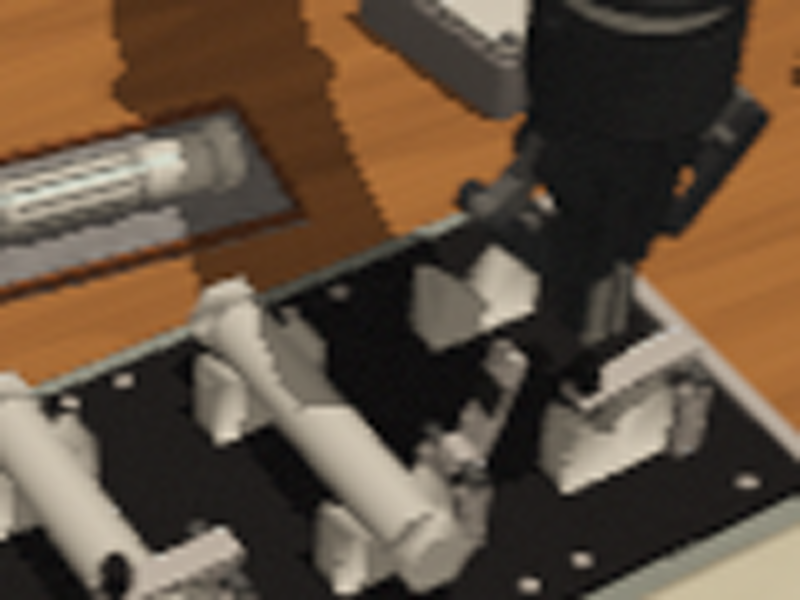

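Request:
carry_out([
  [0.01,0.005,-0.002,0],
  [0,0,0,0],
])

```text
clock: 44.05
tool_pos: [0.6775, 0.0809, 0.0871]
ee_rot: [-0.01, -0.7, -0.018, 0.714]
ft_force: [1.0, 0.0, 0.6]
gripper_width: -0.0002
```

Request:
carry_out([
  [0,0.015,0,0],
  [0.001,0.02,0,0],
  [0.002,0.02,0,0],
  [0.002,0.02,0,0],
  [0,0.01,0,0],
])

```text
clock: 44.68
tool_pos: [0.6837, 0.0022, 0.0839]
ee_rot: [-0.008, -0.702, -0.026, 0.712]
ft_force: [-0.3, -1.3, -0.5]
gripper_width: -0.0001
```

```bash
python3 -c "
from h import *
to(E(.045,.02,.088),-87.6)
crop('scene','s32.png',310,220,120,90)
"
```

```text
tcp [0.6837 0.0022 0.0839] yaw -87.2 | roll 0.007 then txyz [-0.0037 -0.0129  0.0036] F [-0.3 -1.3 -0.5] w -0.0001 t 44.7 q7 -1.05
```

View pics/s32.png

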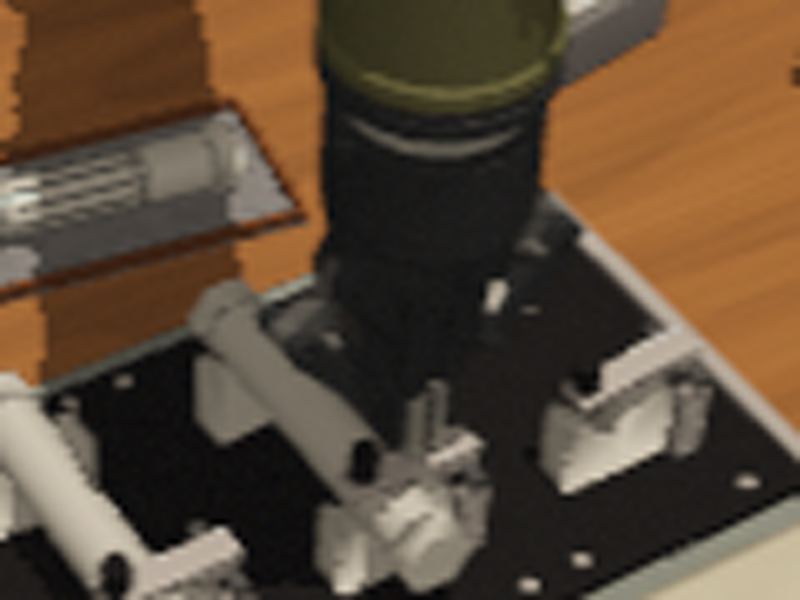

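Strap_b is shut, with the knob at crop (362,460). Lift and head for the selector.

Request:
carry_out([
  [-0.04,0,0,0],
  [-0.04,0,0,0],
  [-0.01,-0.02,0.03,-0.17],
  [0,-0.03,0.045,-0.17],
  [0,-0.03,0.045,-0.17],
])

```text
clock: 45.35
tool_pos: [0.5512, 0.0416, 0.1789]
ee_rot: [-0.191, -0.677, -0.204, 0.681]
ft_force: [0.7, -0.7, -0.4]
gripper_width: 0.0001
```

Request:
carry_out([
  [0,0,0.04,-0.17],
  [0,0,0.04,-0.17],
  [0,0,0,-0.17],
  [0,0,0,-0.17],
  [0,0,0,0],
], hand=0.04)

```text
clock: 45.98
tool_pos: [0.4828, -0.01, 0.1809]
ee_rot: [0.413, 0.571, 0.424, -0.569]
ft_force: [0.8, 0.5, -0.0]
gripper_width: 0.0399
```

```bash
python3 -c "
from h import *
to([.4189,.228,.15],18.4)
a=robot.get_image('top'); b=robot.get_image('scene')
crop('top','t9.png',210,120,180,135,a); crop('scene','s33.png',270,230,140,105,b); crop('scene','s34.png',350,190,80,60,b)
"
```

```text
tcp [ 0.4828 -0.01    0.1809] yaw -17.4 | roll -0.624 then txyz [ 0.0348  0.0146 -0.2455] F [ 0.8  0.5 -0. ] w 0.0399 t 46.0 q7 -0.05
```

View pics/s33.png

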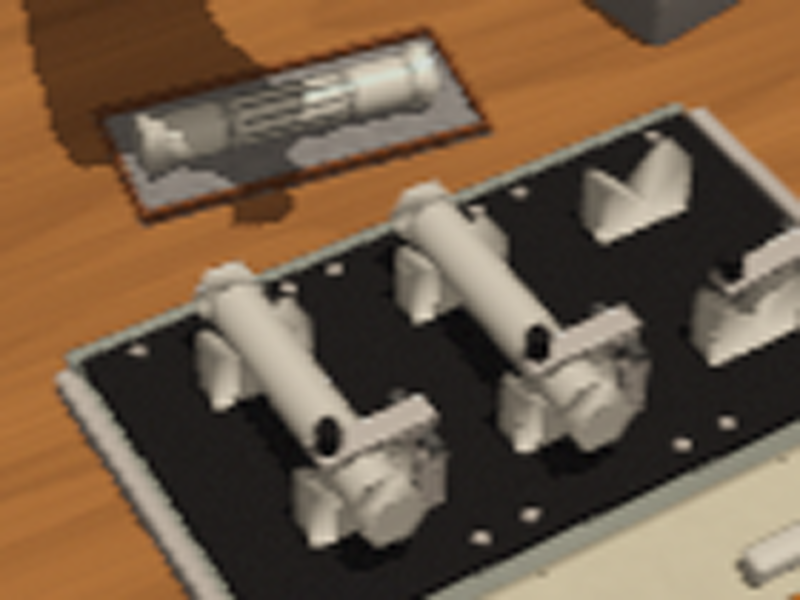

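View pics/t9.png

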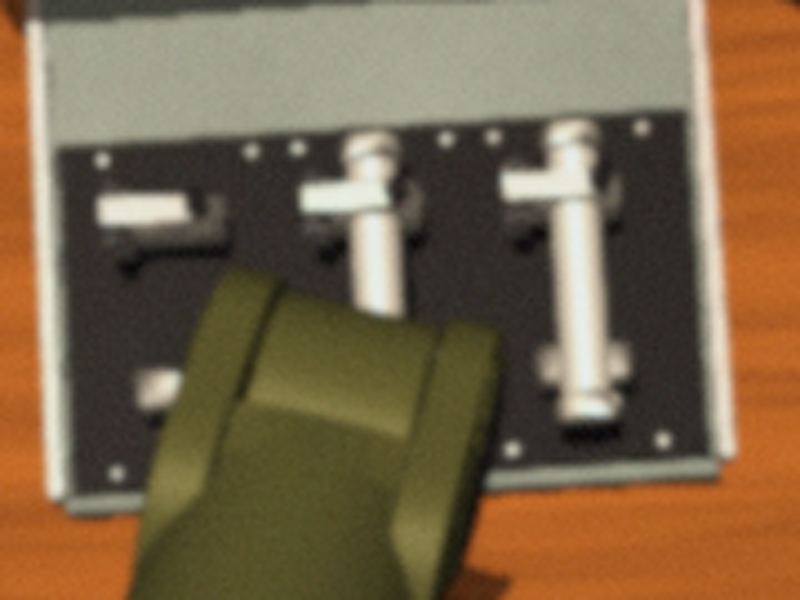

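View pics/s34.png

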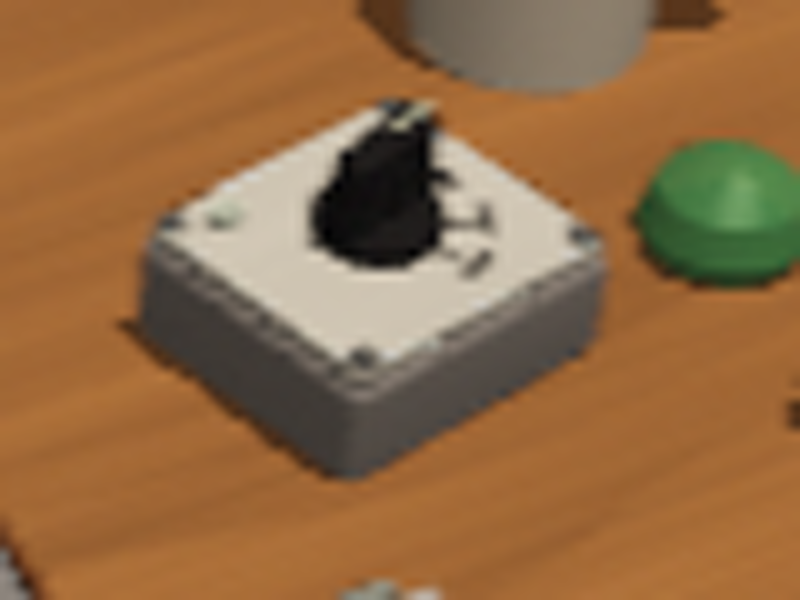

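```bash
python3 -c "
from h import *
S=180/800
for u,v in((571,122),(588,412),(371,134)):
    X=pt('top',210+u*S,120+v*S,.055)-EO; print((X@EX).round(4),(X@EY).round(4))
S=.1
for u,v in ((408,115),(385,190)): print(pt('scene',350+u*S,190+v*S,.082).round(4))
# far ends, scene
S=140/800
for n,(u,v) in dict(a=(392,505),b=(600,405)).items():
    X=pt('scene',270+u*S,230+v*S,.05)-EO; print(n,(X@EX).round(4),(X@EY).round(4))
for y in(-.105,0): print((proj('scene',E(.078,y,.05))-[270,230])/S)
"
```

```text
0.0816 -0.1062
-0.072 -0.1048
0.0819 -0.0014
[0.4136 0.2394 0.082 ]
[0.4416 0.2126 0.082 ]
a 0.072 -0.1009
b 0.07 0.006
[391.1523265  518.73653633]
[599.01070108 422.47479556]
```

Request:
carry_out([
  [0,0,0,-0.156],
  [0,0,0,-0.156],
  [0,0,0,-0.156],
  [0,0,0,-0.156],
  [0,0,0,0],
])

```text
clock: 46.7
tool_pos: [0.4837, -0.0096, 0.1799]
ee_rot: [0.568, 0.416, 0.578, -0.412]
ft_force: [0.1, -0.5, 0.3]
gripper_width: 0.0401
```

Request:
carry_out([
  [0,0.004,-0.055,0],
  [0,0.004,-0.055,0],
  [0,0.004,-0.055,0],
  [0,0.003,-0.055,0],
  [0,0,0,0],
])

```text
clock: 47.32
tool_pos: [0.4314, 0.2103, 0.1823]
ee_rot: [0.562, 0.425, 0.571, -0.422]
ft_force: [0.8, -0.3, -0.5]
gripper_width: 0.0397
```

```bash
python3 -c "
from h import *
to([.4189,.228,.12],18.4)
"
```

```text
tcp [0.4314 0.2103 0.1823] yaw 16.4 | roll -0.035 then txyz [ 0.0626 -0.0061 -0.02  ] F [ 0.8 -0.3 -0.5] w 0.0397 t 47.3 q7 -0.05
```

Request:
carry_out([
  [0.03,-0.006,-0.02,-0.035],
  [0.03,0,0,0],
  [0,0,0,0],
  [0,0,0,0],
])

```text
clock: 47.82
tool_pos: [0.4213, 0.2276, 0.1223]
ee_rot: [0.567, 0.42, 0.574, -0.416]
ft_force: [0.5, -0.4, -0.1]
gripper_width: 0.0398
```

```bash
python3 -c "
from h import *
to([.4189,.228,.058],18.4)
crop('scene','s35.png',340,160,100,75)
"
```

```text
tcp [0.4213 0.2276 0.1223] yaw 17.5 | roll -0.016 then txyz [ 0.0644 -0.0021 -0.0004] F [ 0.5 -0.4 -0.1] w 0.0398 t 47.8 q7 -0.04
```

View pics/s35.png

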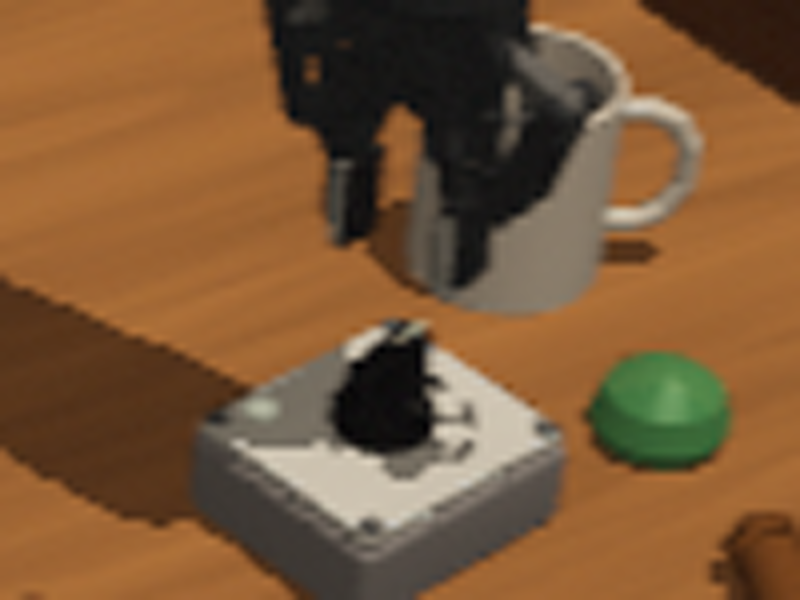

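Request:
carry_out([
  [0.02,-0.002,0,-0.016],
  [0.02,0,0,0],
  [0.01,0,0,0],
  [0,0,0,0],
])

```text
clock: 48.38
tool_pos: [0.4229, 0.2274, 0.0754]
ee_rot: [0.57, 0.42, 0.574, -0.411]
ft_force: [0.2, -0.2, 0.0]
gripper_width: 0.0401
```

```bash
python3 -c "
from h import *
to([.4189,.228,.059],18.4)
"
```

```text
tcp [0.4229 0.2274 0.0754] yaw 18.1 | roll -0.006 then txyz [ 0.0164 -0.0037 -0.0016] F [ 0.2 -0.2  0. ] w 0.0401 t 48.4 q7 0.0
```

Request:
carry_out([
  [0.008,-0.0035,-0.001,-0.006],
  [0.006,0,0,0],
  [0,0,0,0],
])

```text
clock: 48.75
tool_pos: [0.4199, 0.2278, 0.062]
ee_rot: [0.572, 0.419, 0.575, -0.408]
ft_force: [0.1, -0.6, -0.5]
gripper_width: 0.0398
```

Request:
carry_out([
  [0,0,0,0],
  [0,0,0,0],
  [0,0,0,0],
  [0,0,0,0],
], hand=0.008, force=30)

```text
clock: 49.25
tool_pos: [0.4185, 0.2273, 0.0622]
ee_rot: [0.571, 0.418, 0.576, -0.409]
ft_force: [-0.2, -0.7, -1.5]
gripper_width: 0.0136
```

```bash
python3 -c "
from h import *
to([.4189,.228,.059],18.4)
"
```

```text
tcp [0.4185 0.2273 0.0622] yaw 18.4 | roll 0.0 then txyz [ 0.0032  0.0005 -0.0005] F [-0.2 -0.7 -1.5] w 0.0136 t 49.2 q7 0.02
```

Request:
carry_out([
  [0,0,0,0.12],
  [0,0,0,0.12],
  [0,0,0,0.12],
  [0,0,0,0.12],
  [0,0,0,0],
])

```text
clock: 49.88
tool_pos: [0.4174, 0.2272, 0.0622]
ee_rot: [0.451, 0.544, 0.459, -0.538]
ft_force: [-1.1, -0.1, 0.3]
gripper_width: 0.0129
```

```bash
python3 -c "
from h import *
to([.4189,.228,.0622],-21.7)
"
```

```text
tcp [0.4174 0.2272 0.0622] yaw -9.8 | roll 0.207 then txyz [-0.      0.0011 -0.0013] F [-1.1 -0.1  0.3] w 0.0129 t 49.9 q7 -0.33
```

Request:
carry_out([
  [0,0.001,-0.001,0.1],
  [0,0,0,0.1],
  [0,0,0,0],
])

```text
clock: 50.25
tool_pos: [0.4169, 0.2273, 0.0622]
ee_rot: [0.396, 0.585, 0.405, -0.581]
ft_force: [-2.0, 0.7, -0.5]
gripper_width: 0.0134
```

```bash
python3 -c "
from h import *
to([.4189,.228,.0622],-21.7)
"
```

```text
tcp [0.4169 0.2273 0.0622] yaw -21.0 | roll 0.012 then txyz [-0.      0.0016 -0.0014] F [-2.   0.7 -0.5] w 0.0134 t 50.2 q7 -0.47
```

Open, lift straight up, and look.

Request:
carry_out([
  [0,0,0,0],
  [0,0,0,0],
  [0,0,0,0],
], hand=0.04)

```text
clock: 50.62
tool_pos: [0.4181, 0.2276, 0.0624]
ee_rot: [0.398, 0.584, 0.406, -0.579]
ft_force: [-0.2, 0.3, 0.7]
gripper_width: 0.0401
```

Request:
carry_out([
  [-0.03,0,0,0],
  [-0.05,0,0,0],
  [-0.05,0,0,0],
  [0,0,0.06,0],
  [0,0,0.06,0],
])

```text
clock: 51.25
tool_pos: [0.3785, 0.1141, 0.1951]
ee_rot: [0.402, 0.583, 0.408, -0.576]
ft_force: [1.2, -1.5, 0.6]
gripper_width: 0.0402
```

Request:
carry_out([
  [0,0,0.06,0],
  [0,0,0.04,0],
  [0,0,0,0],
  [0,0,0,0],
])

```text
clock: 51.75
tool_pos: [0.3422, 0.0149, 0.1948]
ee_rot: [0.401, 0.586, 0.407, -0.575]
ft_force: [-0.5, -0.2, -0.1]
gripper_width: 0.0402
```

```bash
python3 -c "
from h import *
a=robot.get_image('top'); b=robot.get_image('scene')
crop('top','t10.png',150,240,100,75,a); crop('scene','s36.png',270,170,180,135,b)
for n,u,v in(('pod',0,0),):
    for k,ang in zip('1234',(148.5,108.4,68.3,28.2)):
        r=np.radians(ang); print(k,((proj('top',[.4189+.019*np.cos(r),.228+.019*np.sin(r),.082])-[150,240])*8).round())
print(pose()[0])
"
```

```text
1 [288. 383.]
2 [259. 347.]
3 [260. 300.]
4 [291. 264.]
[0.34219088 0.01514161 0.1946114 ]
```

View pics/t10.png

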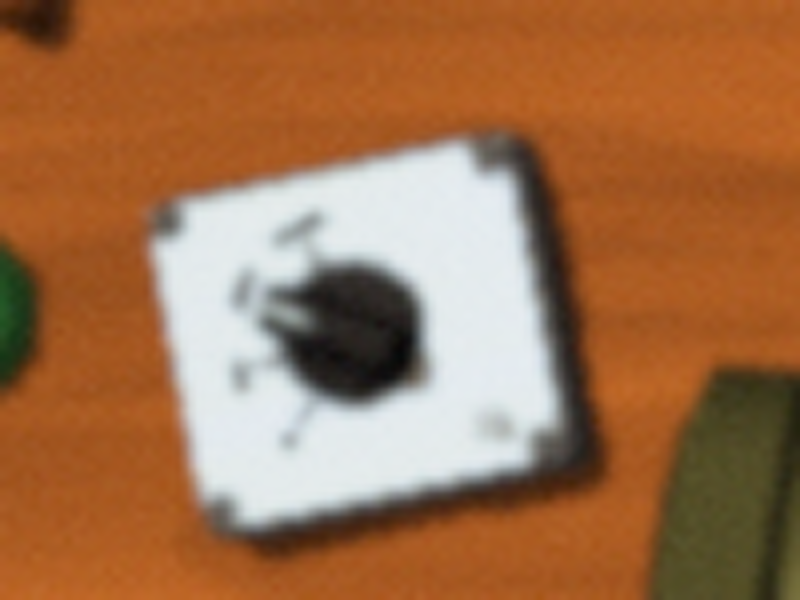

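View pics/s36.png

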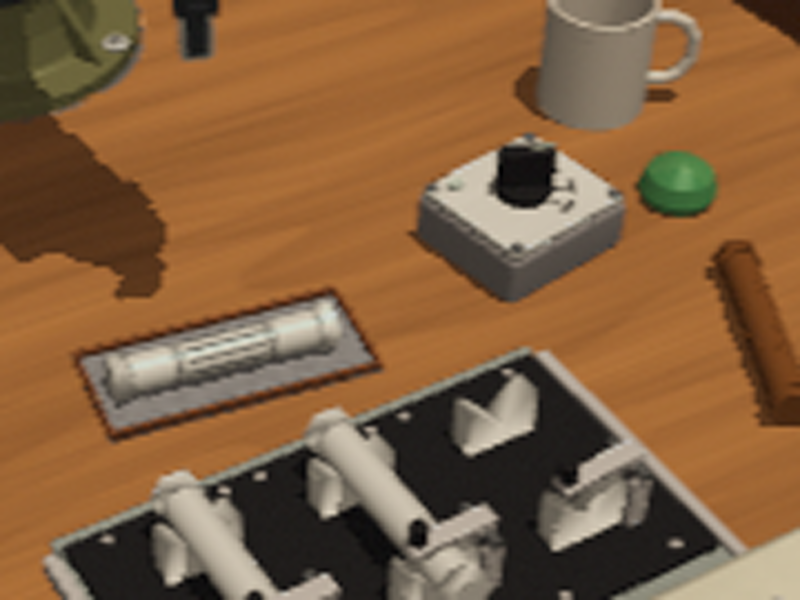

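The pointer is on the three-pip mark, at crop (270,310) beside the mark at (245,288). Last, a close check of the straps against the starting picture.

```bash
python3 -c "
from h import *
b=robot.get_image('scene'); a=cv2.imread('pics/scene0.png')
A=a[260:350,280:400];B=b[260:350,280:400]
cv2.imwrite('pics/cmp.png',cv2.resize(np.vstack([A,B]),None,fx=3.3,fy=3.3,interpolation=cv2.INTER_CUBIC))
def knob(im,p):
    u,v=(int(i) for i in p); g=cv2.cvtColor(im,cv2.COLOR_BGR2GRAY)[v-7:v+8,u-6:u+7].astype(float); w=np.clip(60-g,0,None); y,x=np.mgrid[0:15,0:13]; return ((w*x).sum()/w.sum()+u-6).round(2),((w*y).sum()/w.sum()+v-7).round(2)
for y in(-.105,0):
    p=proj('scene',E(.045,y-.013,.077)); print(p.round(1),knob(a,p),knob(b,p))
"
```

```text
[326.8 306.3] (np.float64(324.23), np.float64(307.18)) (np.float64(324.28), np.float64(307.26))
[363.6 289.9] (np.float64(362.04), np.float64(287.29)) (np.float64(363.39), np.float64(288.68))
```

View pics/cmp.png

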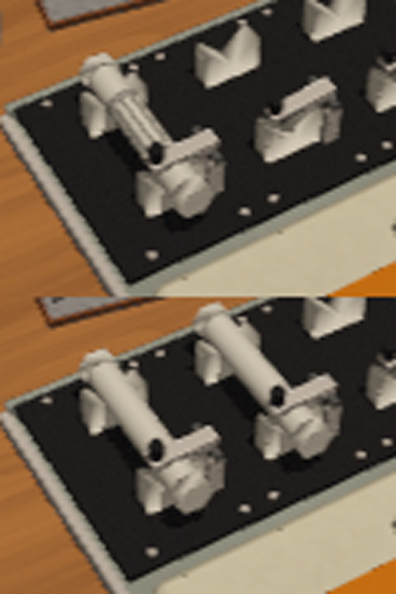

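Strap_a's knob sits within 0.1 px of its starting shut position. Strap_b's looks the same relative to its own block. Handing in.

```bash
python3 -c "
from workcell import robot
print(robot.sign_off())"
```

```text
the job is handed in; nothing more can be done
None
```

I changed the batch and handed the job in at about 52 s of the 210 s allowed; the sign-off gave no verdict. The engraved tube is in the tray, and the two blanks are strapped in V-blocks v_a and v_b. The selector is turned clockwise from two pips to three.

What my last checks showed:
- **Tray:** the engraved tube lies within about 3 mm of the tray's centre.
- **Strap v_a:** its knob is within 0.1 px of where it was when shut at the start.
- **Strap v_b:** its knob sits within 3 px of the position predicted for a shut strap.
- **Centring of the blanks:** in the top view, the far end of v_a's blank is within about 1 mm of where the engraved tube's end was. v_b's is at the same place in its own block. The scene view put both far ends 6–8 mm short of where they should be. I read those ends off the picture by eye, and they are still inside the 12 mm limit.
- **Selector:** the pointer stands at the three-pip mark.
- **Mug, paperweight and arm:** the mug and paperweight look unmoved, and the arm is clear of everything.

What went wrong along the way:
- **First descent:** the arm stopped short above strap_a's knob and drifted about 10 mm sideways; I found no cause, and the second try went down freely.
- **Opening the straps:** both knobs slipped out of the pads near the end of the swing, and the springs finished opening them.
- **Closing strap_b:** the first push failed, and a firmer one shut it.

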